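# Find the free-running bottle-top dispenser and set its volume sleeve to 3

### The arm

A 7-joint arm with a two-finger parallel gripper is mounted at the origin on the work surface; the furniture and walls round the work are solid. World frame = base frame: x ahead of the robot, y to its left, z up, the work surface at z = 0. Lengths are in m, angles in rad, forces in N, time in s.
With the tool pointing down it reaches from about 0.4 to 0.875 m from the base axis. Payload 6.5 kg.
Tool frame: the origin (TCP) lies between the finger pads; the fingertips stand ahead of it and the grasp point (between the pads) lies 6 mm ahead of it (manip.tcp_to_tips is the z of the fingertips in the tool frame, in m); z points along the fingers, x is the direction in which the jaws open and shut, and the axes are right-handed (so a half turn about z gives the same grasp; the last joint's range is limited). The gripper opens to 88 mm and grips with 3 to 60 N. Pads are 18 mm wide; open, the fingers measure 123 mm over their backs; the gripper's body (75 mm by 187 mm) begins 45 mm behind the grasp point.
Start: joints at [1.197, 0.536, -0.004, 1.538, 0.003, 1.067, -0.071], TCP at [0.197, -0.619, 0.237] pointing down, gripper open.
Joint ranges: [-2.7, 2.7], [-0.37, 2.16], [-1.27, 1.26], [0.24, 2.4], [-1.31, 4.45], [0.19, 1.91], [-2.76, 2.76]. Speed limits (rad/s): [2.39, 2.39, 3.14, 3.14, 3.14, 3.14, 3.14].

### API

Orientations are given as a rotation vector (axis times angle).
In Python, from bench import manip, imaging gives the robot as it stands.
- The arm moves only by the tool drive_tool, never from a script. Its arguments are lists of equal length, an entry for each row: "travel": the shift along the tool's x, y, z in units of 30 mm (1.0 is 30 mm), a list of three; "turn": the turn, a rotation vector about the tool's x, y, z in units of 5 degrees (1.0 is 5 degrees), a list of three; "grip": the finger opening in mm, from 0 to 88.1. In form: {"travel": [[x, y, z], ...], "turn": [[rx, ry, rz], ...], "grip": [grip, ...]}. A call has 1 to 10 rows; each row is the pose to reach, as a shift and turn from the pose measured when the call began, along the tool's axes at that moment; what a row does not reach only later rows make up. A row lasts 1/8 s, in which the tool goes at most 62.5 mm and 10.7 degrees, less where a joint would pass 70% of its speed; a pose out of reach is approached as far as the arm can. A call with a gripper value outside its range is refused whole. The fingers move at their own pace and stop on an object; "grip_force" is the grip in N (left out, the last holds). Time passes only in rows, so rows that repeat a pose let the fingers close. It gives the time, the measured TCP pose, the force and the opening at its end, in the units of the state.
- manip.state(): the state, without advancing time (a new reading comes with each control period).
- imaging.get_image(name): name is "side" or "top"; returns a dict with "frame" (384x512x3 uint8, red, green, blue), "K" (3x3 intrinsics, pixels), "R" (3x3) and "t" (3): a world point X has camera coordinates R X + t. Camera axes: x right, y down, z forward; pixel columns grow to the right and rows downward; lengths in m; the calibration is good to about 2 mm. A picture is of the moment at which its call begins. There is no depth.
- manip.sign_off(): hands the job in, once; it reports no verdict.
The state is a dict: "time_s": time; "qpos": joint angles; "joint_vel": joint speeds; "joint_torque": joint torques, N m; "tcp_pos": TCP position; "eef_rot": TCP orientation; "ft_force": force on the tool from outside, world axes, zero at the start; "ft_torque": the same for the moment, N m; "width": finger opening in m.
Only numpy, scipy, OpenCV 4.12 (cv2) and the standard library are available. Lean on these libraries where they do the work, as an engineer would, in place of code of your own. Each camera call takes 0.05 s, during which the arm holds its last target.

### The job

Two rinsed bottle-top dispensers stand ready with their pistons drawn up, but the piston of one of them binds part way. Find by gentle pressing which piston runs freely, leave that one pressed fully home and set its navy volume sleeve to 3, clicked in. Do not force the binding piston, leave that dispenser's sleeve at its setting, and do not disturb the glassware and other things round them.

Things in the scene. Friction and masses are not known exactly. Their poses are not given: they have to be found in the camera images.
- dispenser_a: Bottle-top dispenser A, fixed; its twin looks the same, and places and yaws vary. Brown bottle 84 mm across in a dark base 114 mm across; navy cap; white spout along its own -x, reaching 81 mm out at 143 to 191 mm height; white barrel 33 mm across from 201 mm up; navy scale sleeve; white piston knob on top. Origin: on the upright axis at the bench top, z up.
- sleeve_a: Ribbed navy volume sleeve of dispenser A: ring 52 mm across, 26 mm tall, 226 to 252 mm above the bench. White numbers 0 to 10 run round its top; the set number is the one beside the red index mark on the fixed white centre, on the spout side. Origin: on the axis at mid-height (239 mm). At its height and 20 mm below, only the barrel stands within 60 mm of the axis.
- setting_a (a joint): Angle (rad) of that sleeve about the upright axis: set number x pi/6 (30 degrees a number, stops at 0 and 10). Angle and number grow turning anticlockwise seen from above. A sprung detent pulls it into each whole number and holds it; about 0.06 N m takes it over to the next. At the start it may rest between two numbers.
- zero_a (a point): The number 0 on the top of the sleeve of dispenser A, 21 mm from the axis; turns with the sleeve.
- piston_a: White piston knob of dispenser A, over the middle of its sleeve: 25 mm across, 10.5 mm thick, on a 14 mm rod. Origin: centre of the knob's underside; its flat top is 10.5 mm higher: 290 mm above the bench drawn up, 264 mm (12 mm above the sleeve) when home.
- stroke_a (a joint): Travel (m) of that piston, straight down: 0 drawn right up, 0.026 home; it stays where it is left. A sound one slides home under about 3 N. A binding one feels the same for about 10 mm, then resistance climbs about 1.5 N per mm and it never reaches home; over 15 N on the knob part way, pressed or gripped, would spoil its seal.
- dispenser_b: Bottle-top dispenser B, fixed; its twin looks the same, and places and yaws vary. Brown bottle 84 mm across in a dark base 114 mm across; navy cap; white spout along its own -x, reaching 81 mm out at 143 to 191 mm height; white barrel 33 mm across from 201 mm up; navy scale sleeve; white piston knob on top. Origin: on the upright axis at the bench top, z up.
- sleeve_b: Ribbed navy volume sleeve of dispenser B: ring 52 mm across, 26 mm tall, 226 to 252 mm above the bench. White numbers 0 to 10 run round its top; the set number is the one beside the red index mark on the fixed white centre, on the spout side. Origin: on the axis at mid-height (239 mm). At its height and 20 mm below, only the barrel stands within 60 mm of the axis.
- setting_b (a joint): Angle (rad) of that sleeve about the upright axis: set number x pi/6 (30 degrees a number, stops at 0 and 10). Angle and number grow turning anticlockwise seen from above. A sprung detent pulls it into each whole number and holds it; about 0.06 N m takes it over to the next. At the start it may rest between two numbers.
- zero_b (a point): The number 0 on the top of the sleeve of dispenser B, 21 mm from the axis; turns with the sleeve.
- piston_b: White piston knob of dispenser B, over the middle of its sleeve: 25 mm across, 10.5 mm thick, on a 14 mm rod. Origin: centre of the knob's underside; its flat top is 10.5 mm higher: 290 mm above the bench drawn up, 264 mm (12 mm above the sleeve) when home.
- stroke_b (a joint): Travel (m) of that piston, straight down: 0 drawn right up, 0.026 home; it stays where it is left. A sound one slides home under about 3 N. A binding one feels the same for about 10 mm, then resistance climbs about 1.5 N per mm and it never reaches home; over 15 N on the knob part way, pressed or gripped, would spoil its seal.
- flask: Empty glass conical flask, 79 mm across, 104 mm tall, behind the right dispenser. Loose bystander; origin: centre of its underside.
- petri_dish: Clear petri dish, 87 mm across, 14 mm tall, in front of the dispensers. Loose bystander; origin: centre of its underside.
- vial_c: Glass sample vial with blue cap, 25 mm across, 57 mm tall. Loose bystander; origin: centre of its underside.
- vial_d: Glass sample vial with black cap, 25 mm across, 57 mm tall. Loose bystander; origin: centre of its underside.
- pellet_die: Grey steel pellet die, 37 mm across, 48 mm tall with its ram. Loose bystander; origin: centre of its underside.

How it is judged:
On the way:
1. the free-running piston has been pressed fully home (value of joint any of stroke_a, stroke_b above 0.024 m), for 0.2 s.
At the end, for the whole second after the job is handed in: One dispenser (only the free-running one can) has its piston home (travel over 0.0235 m) and its sleeve clicked in at 3 (within 0.13 rad of pi/2) and at rest; the other dispenser's sleeve is as it was found (its scale moved less than 8 mm) (((value of joint stroke_a above 0.0235 m and value of joint setting_a between 1.4408 and 1.7008 rad and velocity of joint setting_a between -0.1 and 0.1 rad/s and distance of zero_b from where it was at the start of the episode below 0.008 m) or (value of joint stroke_b above 0.0235 m and value of joint setting_b between 1.4408 and 1.7008 rad and velocity of joint setting_b between -0.1 and 0.1 rad/s and distance of zero_a from where it was at the start of the episode below 0.008 m))); the robot touches nothing.
It fails at once if piston A is forced: more than 15 N on it while it is still part way (value of joint stroke_a below 0.02 m and contact force between any of the fingers, the arm and piston_a above 15 N).
It fails at once if piston B is forced: more than 15 N on it while it is still part way (value of joint stroke_b below 0.02 m and contact force between any of the fingers, the arm and piston_b above 15 N).
It fails at once if the flask or a vial is knocked over (angle between any of flask, vial_c, vial_d's own z axis and vertical above 0.5 rad).
It fails at once if a bystander is shifted by more than 3 cm (distance of any of flask, petri_dish, vial_c, vial_d, pellet_die from where it was at the start of the episode above 0.03 m).
It also fails if it takes over 64 s, if anything falls off the work surface, if the arm or the gripper's body presses on something with over 40 N, if the wrist force passes 120 N, or if a joint passes its speed limit or range.

## Working session

There is one attempt and no reset: what is moved stays moved. The work goes in short steps, Python scripts to look and compute and a tool call to move; the robot and the scene stay as the last step left them, time stands still between calls to the robot, and variables do not carry over. Pictures are saved under pics/ and viewed, and the job is handed in when it is done.

Besides the shell and the picture viewer there is one more tool, called after "Call:" by a JSON object that holds its "method" and its "body". drive_tool: Moves the arm, as the interface text tells. Its arguments: {"type":"object","properties":{"travel":{"type":"array","items":{"type":"array","items":{"type":"number"}}},"turn":{"type":"array","items":{"type":"array","items":{"type":"number"}}},"grip":{"type":"array","items":{"type":"number"}},"grip_force":{"type":"number"}},"required":["travel","turn","grip"]}

```bash
mkdir -p pics; cat > h.py <<'E'
import numpy as np, cv2
from bench import manip, imaging
def snap(n,fn,crop=None,scale=1):
    d=imaging.get_image(n); f=d["frame"]
    np.savez(f"pics/{fn}.npz",**{k:np.asarray(d[k]) for k in("frame","K","R","t")})
    im=cv2.cvtColor(f,cv2.COLOR_RGB2BGR)
    if crop: im=im[crop[1]:crop[3],crop[0]:crop[2]]
    cv2.imwrite(f"pics/{fn}.png",cv2.resize(im,None,fx=scale,fy=scale,interpolation=cv2.INTER_CUBIC))
    return d
def proj(d,X):
    c=d["R"]@np.asarray(X,float)+d["t"]; p=d["K"]@c; return p[:2]/p[2]
def ray(d,u,v,z):
    K,R,t=d["K"],d["R"],d["t"]; r=R.T@np.linalg.inv(K)@np.array([u,v,1.]); C=-R.T@t
    return C+r*(z-C[2])/r[2]
E
python3 - <<'E'
from h import *
s=manip.state()
for k,v in s.items(): print(k,np.round(v,4))
print(manip.tcp_to_tips)
for n in("side","top"):
    d=snap(n,n+"0",scale=1.5); print(n,-d["R"].T@d["t"],d["R"][2],d["K"][0])
E
```

```text
time_s 0.0
qpos [ 1.1968  0.5372 -0.0044  1.5389  0.0026  1.0673 -0.0712]
joint_vel [ 0.0002  0.0004  0.002   0.0002 -0.0001  0.0008  0.0017]
joint_torque [ 5.00000e-04 -5.70985e+01  9.91400e-01 -2.51604e+01 -5.62000e-02
  1.80000e-02  2.00000e-04]
tcp_pos [ 0.1967 -0.6189  0.2358]
eef_rot [-2.5350e+00  1.8541e+00  2.4000e-03]
ft_force [ 0.9054  0.096  -0.3131]
ft_torque [ 0.1031 -0.0161 -0.0498]
width 0.0877
0.025
side [-0.27628933 -0.39806214  0.66428203] [ 0.82075481  0.04898286 -0.5691768 ] [394.24269031   0.         252.24244105]
top [ 0.29708327 -0.36294318  1.03166568] [ 0.17342447  0.00183983 -0.98484545] [378.92386685   0.         250.24578868]
```

View pics/side0.png

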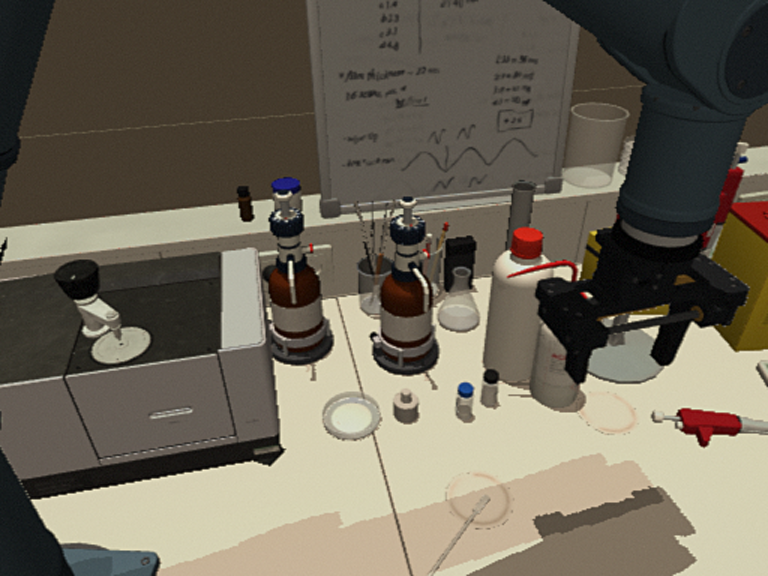

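View pics/top0.png

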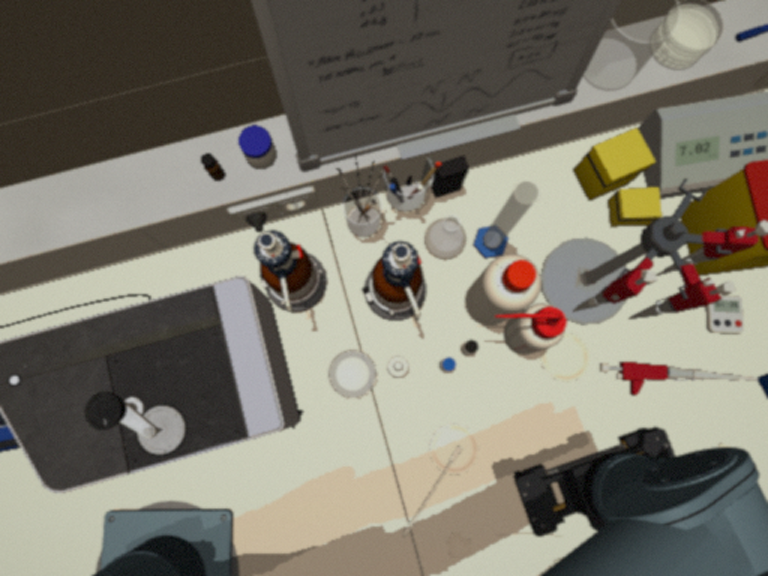

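The side view shows the two dispensers, with knobs at about (288,198) and (407,203). In the top view they are at about (270,240) and (401,250), all in 1.5x pixels. I'll zoom in.

```bash
python3 - <<'E'
from h import *
a=np.load("pics/top0.npz")["frame"][:,:,::-1]
b=np.load("pics/side0.npz")["frame"][:,:,::-1]
L=[]
for im,c in((a,(155,145,205,195)),(a,(240,150,290,200))): L.append(cv2.resize(im[c[1]:c[3],c[0]:c[2]],(400,400),interpolation=cv2.INTER_CUBIC))
cv2.imwrite("pics/zt.png",np.hstack(L))
L=[]
for im,c in((b,(167,115,217,165)),(b,(247,125,297,175))): L.append(cv2.resize(im[c[1]:c[3],c[0]:c[2]],(400,400),interpolation=cv2.INTER_CUBIC))
cv2.imwrite("pics/zs.png",np.hstack(L))
d=np.load("pics/top0.npz");
for u,v in((180,159),(267,167)): print(ray(d,u,v,.29))
E
```

```text
[ 0.50617828 -0.22017159  0.29      ]
[ 0.4875476  -0.39592463  0.29      ]
```

View pics/zt.png

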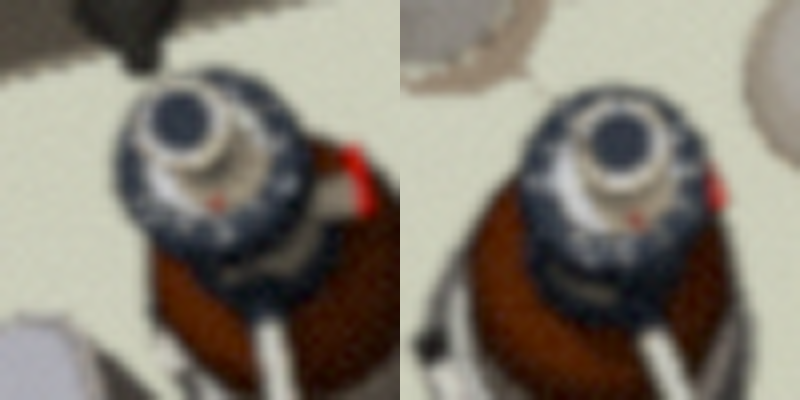

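View pics/zs.png

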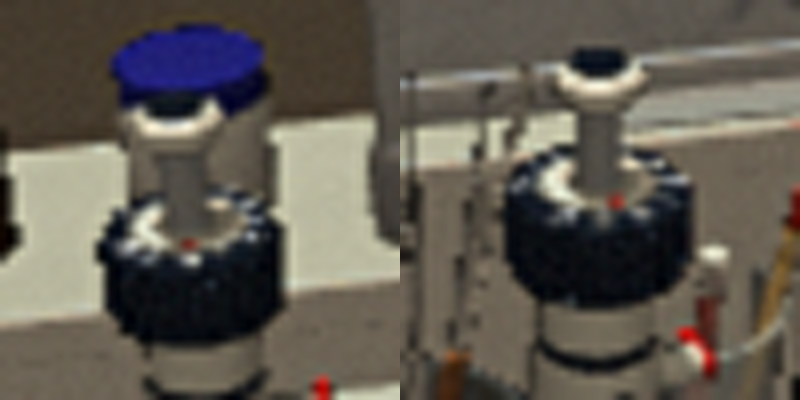

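```bash
cat >> h.py <<'E'
def tri(dt,pt,ds,ps):
    A=[];b=[]
    for d,p in((dt,pt),(ds,ps)):
        P=d["K"]@np.hstack([d["R"],np.asarray(d["t"]).reshape(3,1)])
        for i in(0,1):
            r=p[i]*P[2]-P[i]; A.append(r[:3]); b.append(-r[3])
    x,*_=np.linalg.lstsq(np.array(A),np.array(b),rcond=None)
    return x
E
python3 - <<'E'
from h import *
t=np.load("pics/top0.npz");s=np.load("pics/side0.npz")
P={'Lknob':((177.9,159.8),(188.9,127.9)),'Rknob':((267.5,167.5),(271.8,132.7)),
'redcap':((346,183),(352,161)),'graycyl':((351,127),(348,123)),'brushTip':((240,110),(252,137)),'redcap2':((366,213),None),
'brush2':((291,110),(297,152)),'black':((299,113),(307,160))}
for k,(a,b) in P.items():
    if b: 
        x=tri(t,a,s,b); print(k,x.round(4),proj(t,x).round(1),proj(s,x).round(1))
# bases & cap/ sleeves overlay: fit axis with circles
print(ray(t,366,213,.2))
for k in('Lknob','Rknob'):
    x=tri(t,P[k][0],s,P[k][1])
    print(k,'z=.29 from top',ray(t,*P[k][0],.29).round(4),'side',ray(s,*P[k][1],.29).round(4))
E
```

```text
Lknob [ 0.5046 -0.2155  0.2897] [177.7 159.8] [189.  127.9]
Rknob [ 0.4869 -0.3968  0.2884] [267.4 167.5] [271.9 132.7]
redcap [ 0.4646 -0.5684  0.2338] [346.4 183. ] [351.6 161. ]
graycyl [ 0.5774 -0.5741  0.2703] [350.5 127. ] [348.4 122.9]
brushTip [ 0.6497 -0.3423  0.1953] [241.2 109.9] [251. 137.]
brush2 [ 0.6713 -0.4652  0.1402] [291.1 110. ] [296.9 152. ]
black [ 0.6741 -0.4914  0.1136] [300.3 113. ] [305.9 160.1]
[ 0.40362402 -0.61670703  0.2       ]
Lknob z=.29 from top [ 0.5046 -0.216   0.29  ] side [ 0.504  -0.2154  0.29  ]
Rknob z=.29 from top [ 0.4865 -0.3969  0.29  ] side [ 0.4836 -0.3967  0.29  ]
```

```bash
cat > ov.py <<'E'
from h import *
def circ(x,y,r,z,n=72):
    a=np.arange(n)*2*np.pi/n; return np.c_[x+r*np.cos(a),y+r*np.sin(a),np.full(n,z)]
def over(name,cam,D,kz=.29,S=10):
    d=np.load(f"pics/{name}.npz"); im=d["frame"][:,:,::-1]; L=[]
    for (x,y) in D:
        c=proj(d,(x,y,.25)).round().astype(int)-25
        z=cv2.resize(im[c[1]:c[1]+50,c[0]:c[0]+50],(50*S,50*S),interpolation=cv2.INTER_CUBIC)
        for r,zz,col in((26,.252,(0,255,0)),(12.5,kz,(0,255,255)),(26,.226,(255,255,0))):
            p=np.array([proj(d,X) for X in circ(x,y,r/1000,zz)])
            cv2.polylines(z,[(((p-c)+.5)*S).astype(np.int32)],True,col,1)
        L.append(z)
    return np.hstack(L)
E
python3 - <<'E'
from ov import *
D=[(.5043,-.2157),(.485,-.3968)]
im=np.vstack([over("top0","top",D,S=6),over("side0","side",D,S=6)])
cv2.imwrite("pics/ov.png",im)
t=np.load("pics/top0.npz")
for (x,y),(u,v) in zip(D,((181.9,170.6),(269.25,177.5))):
    p=ray(t,u-.5,v-.5,.252); print(p, np.hypot(p[0]-x,p[1]-y), np.degrees(np.arctan2(p[1]-y,p[0]-x)))
E
```

```text
[ 0.49257287 -0.21635469  0.252     ] 0.011745388027944378 -176.80464551186586
[ 0.47556799 -0.40091458  0.252     ] 0.010290413523893082 -156.43146793888826
```

View pics/ov.png

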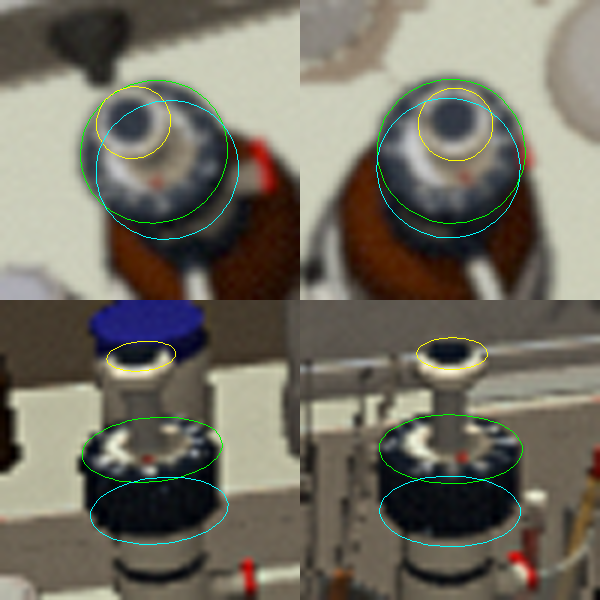

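```bash
python3 - <<'E'
from ov import *
D=[(.5043,-.2157),(.485,-.3968)]
rows=[]
for (x,y) in D:
  for n in("top0","side0"):
    d=np.load(f"pics/{n}.npz"); im=d["frame"][:,:,::-1]
    ang=np.radians(np.arange(0,360,.5)); rr=np.linspace(.027,.008,80)
    A,Rr=np.meshgrid(ang,rr)
    X=np.stack([x+Rr*np.cos(A),y+Rr*np.sin(A),np.full_like(A,.252)],-1).reshape(-1,3)
    c=X@d["R"].T+d["t"]; p=c@d["K"].T; p=(p[:,:2]/p[:,2:]).astype(np.float32)
    m=cv2.remap(im,p[:,0].reshape(A.shape),p[:,1].reshape(A.shape),cv2.INTER_CUBIC)
    for g in range(0,720,60): cv2.line(m,(g,0),(g,5),(0,255,0),1)
    rows.append(m)
cv2.imwrite("pics/unw.png",np.vstack(rows))
E
```

```text
(no output)
```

View pics/unw.png

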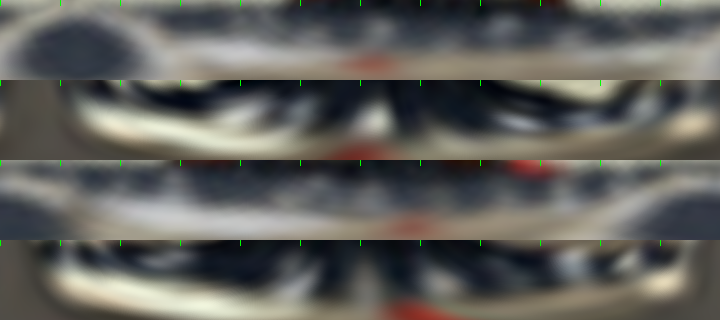

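```bash
cat >> h.py <<'E'
from scipy.spatial.transform import Rotation as Rot
def plan(*pts):
    s=manip.state(); R=Rot.from_rotvec(s["eef_rot"]).as_matrix()
    print("t",round(s["time_s"],3),"tcp",np.round(s["tcp_pos"],4),"F",np.round(s["ft_force"],2),"q",np.round(s["qpos"],2),"w",round(s["width"],4))
    print("x",R[:,0].round(3),"z",R[:,2].round(4))
    for p in pts: print(p,(R.T@(np.array(p)-s["tcp_pos"])/.03).round(3))
E
python3 -c "
from h import *
plan((.197,-.619,.36),(.485,-.3968,.36),(.485,-.3968,.335))"
```

```text
t 0.1 tcp [ 0.1967 -0.6189  0.2359] F [-0.61  0.68 -0.32] q [ 1.2   0.54 -0.    1.54  0.    1.07 -0.07] w 0.0883
x [ 0.303 -0.953 -0.002] z [-6.0e-04  1.4e-03 -1.0e+00]
(0.197, -0.619, 0.36) [-2.000e-03 -8.000e-03 -4.136e+00]
(0.485, -0.3968, 0.36) [ -4.151 -11.401  -4.131]
(0.485, -0.3968, 0.335) [ -4.15  -11.401  -3.298]
```

Call:
{"method": "drive_tool", "body": {"travel": [[0,0,-2],[0,0,-4.13],[-0.7,-1.9,-4.13],[-1.4,-3.8,-4.13],[-2.1,-5.7,-4.13],[-2.8,-7.6,-4.13],[-3.5,-9.5,-4.13],[-4.15,-11.4,-4.13],[-4.15,-11.4,-4.13],[-4.15,-11.4,-4.13]], "turn": [[0,0,0],[0,0,0],[0,0,0],[0,0,0],[0,0,0],[0,0,0],[0,0,0],[0,0,0],[0,0,0],[0,0,0]], "grip": [0,0,0,0,0,0,0,0,0,0], "grip_force": 20}}

```text
time_s: 1.35
tcp_pos: [0.4843, -0.3973, 0.3595]
eef_rot: [2.535, -1.855, -0.004]
ft_force: [0.5, -0.5, -0.4]
width: 0.0003
```

```bash
python3 -c "
from h import *
plan((.485,-.3968,.32),(.485,-.3968,.31))
snap('side','s1',(200,60,350,180),5)"
```

```text
t 1.35 tcp [ 0.4843 -0.3973  0.3595] F [ 0.52 -0.48 -0.4 ] q [ 0.7   0.41 -0.13  1.44  0.05  1.3  -0.69] w 0.0003
x [ 0.303 -0.953 -0.002] z [-0.0019  0.0012 -1.    ]
(0.485, -0.3968, 0.32) [-0.007 -0.03   1.317]
(0.485, -0.3968, 0.31) [-0.007 -0.031  1.651]
```

View pics/s1.png

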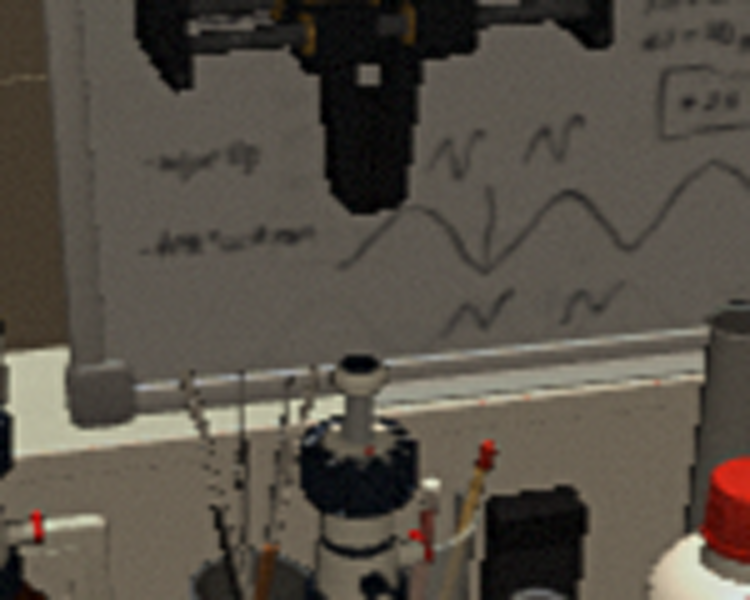

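The closed fingertips at crop (370,205) stand above the knob at (358,365). I'll lower them slowly.

Call:
{"method": "drive_tool", "body": {"travel": [[0,-0.03,0.7],[0,-0.03,1.2],[0,-0.03,1.3],[0,-0.03,1.35],[0,-0.03,1.38],[0,-0.03,1.38]], "turn": [[0,0,0],[0,0,0],[0,0,0],[0,0,0],[0,0,0],[0,0,0]], "grip": [0,0,0,0,0,0]}}

```text
time_s: 2.15
tcp_pos: [0.4846, -0.3979, 0.3187]
eef_rot: [2.534, -1.857, -0.002]
ft_force: [-0.2, -0.1, 0.2]
width: 0.0005
```

Call:
{"method": "drive_tool", "body": {"travel": [[0,0,0.03],[0,0,0.07],[0,0,0.1],[0,0,0.13],[0,0,0.17],[0,0,0.17]], "turn": [[0,0,0],[0,0,0],[0,0,0],[0,0,0],[0,0,0],[0,0,0]], "grip": [0,0,0,0,0,0]}}

```text
time_s: 2.9
tcp_pos: [0.4845, -0.3978, 0.3134]
eef_rot: [2.534, -1.857, -0.003]
ft_force: [-0.3, 0.3, -0.2]
width: 0.0003
```

Call:
{"method": "drive_tool", "body": {"travel": [[0,0,0.03],[0,0,0.07],[0,0,0.1],[0,0,0.13]], "turn": [[0,0,0],[0,0,0],[0,0,0],[0,0,0]], "grip": [0,0,0,0]}}

```text
time_s: 3.4
tcp_pos: [0.4845, -0.3979, 0.3095]
eef_rot: [2.534, -1.857, -0.003]
ft_force: [0.4, -0.7, -0.8]
width: 0.0004
```

```bash
python3 -c "
from h import *
plan()
snap('side','s2',(240,90,300,180),6)"
```

```text
t 3.4 tcp [ 0.4845 -0.3979  0.3095] F [ 0.38 -0.72 -0.82] q [ 0.71  0.44 -0.13  1.51  0.06  1.19 -0.7 ] w 0.0004
x [ 0.301 -0.954 -0.001] z [-1.5e-03  7.0e-04 -1.0e+00]
```

View pics/s2.png

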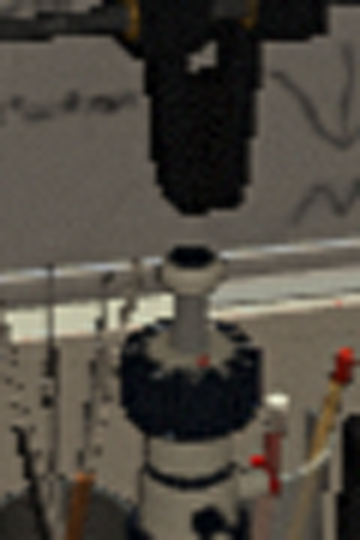

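```bash
python3 -c "
from h import *
d=np.load('pics/s2.npz')
for z in(.3095,.2845,.29,.295,.3,.305): print(z,(proj(d,(.4845,-.3979,z))+.5-np.array([240,90]))*6)
"
```

```text
0.3095 [198.05370819 207.40575503]
0.2845 [197.09546313 272.08981794]
0.29 [197.30348311 258.0479219 ]
0.295 [197.49394632 245.19115416]
0.3 [197.68571286 232.24640813]
0.305 [197.87879616 219.21277766]
```

```bash
python3 -c "
from h import *
print([a for a in dir(manip) if a[0]!='_'], manip.tcp_to_tips)
d=snap('top','t2',(240,120,300,200),7)
for z in(.3095,.2845,.29): print(z,(proj(d,(.4845,-.3979,z))+.5-np.array([240,120]))*7)
"
```

```text
['IKError', 'sign_off', 'state', 'tcp_to_tips'] 0.025
0.3095 [202.51389118 325.59938197]
0.2845 [198.75093108 347.39176035]
0.29 [199.55794183 342.71813027]
```

View pics/t2.png

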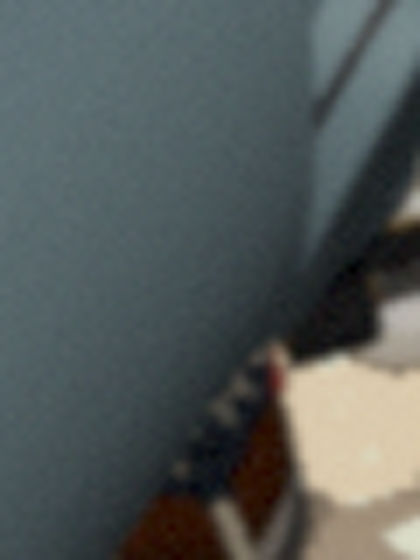

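```bash
python3 -c "
from h import *
d=np.load('pics/s1.npz')
for z in(.3595,.3345): print(z,(proj(d,(.4843,-.3973,z))+.5-np.array([200,60]))*5)
d=np.load('pics/side0.npz'); t=np.load('pics/top0.npz')
for sx in(-1,1):
  for z in(.2359,.2109):
    p=np.array([.1967,-.6189,z])+sx*.05*np.array([.303,-.953,0]); print(sx,z,'side',proj(d,p)*1.5,'top',proj(t,p)*1.5)
cv2.imwrite('pics/g0.png',cv2.resize(d['frame'][150:280,340:512,::-1],None,fx=4.5,fy=4.5,interpolation=cv2.INTER_CUBIC))
for sx in(-1,1):
  for z in(.2359,.2109):
    p=np.array([.1967,-.6189,z])+sx*.05*np.array([.303,-.953,0]); print(sx,z,(proj(d,p)+.5-[340,150])*4.5)
"
```

```text
0.3595 [365.23998415 209.44665934]
0.3345 [364.40990586 267.23525541]
-1 0.2359 side [573.81821249 378.37941553] top [533.52717888 480.48126805]
-1 0.2109 side [569.74045263 395.74139857] top [528.65103756 477.80190351]
1 0.2359 side [658.09982404 360.64080793] top [602.74520642 456.42612085]
1 0.2109 side [652.29189386 377.85049209] top [595.75117664 454.51079724]
-1 0.2359 [193.70463747 462.3882466 ]
-1 0.2109 [181.47135788 514.4741957 ]
1 0.2359 [446.54947212 409.1724238 ]
1 0.2109 [429.12568157 460.80147628]
```

View pics/g0.png

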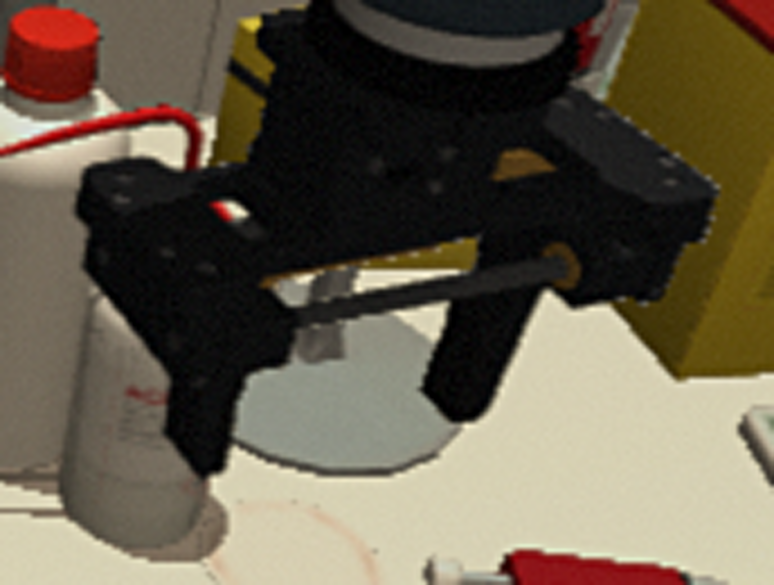

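The image shows the fingertips about 20 mm higher than the stated 25 mm tip offset implies, roughly at the TCP height, and no contact was felt. I'll go by touch and keep descending gently.

Call:
{"method": "drive_tool", "body": {"travel": [[0,0,0.05],[0,0,0.1],[0,0,0.15],[0,0,0.2],[0,0,0.25],[0,0,0.3]], "turn": [[0,0,0],[0,0,0],[0,0,0],[0,0,0],[0,0,0],[0,0,0]], "grip": [0,0,0,0,0,0]}}

```text
time_s: 4.25
tcp_pos: [0.4844, -0.3978, 0.3003]
eef_rot: [2.534, -1.857, -0.003]
ft_force: [-0.7, 0.1, 0.0]
width: 0.0005
```

Call:
{"method": "drive_tool", "body": {"travel": [[0,0,0.03],[0,0,0.07],[0,0,0.1],[0,0,0.13]], "turn": [[0,0,0],[0,0,0],[0,0,0],[0,0,0]], "grip": [0,0,0,0]}}

```text
time_s: 4.75
tcp_pos: [0.4844, -0.3978, 0.2964]
eef_rot: [2.534, -1.857, -0.003]
ft_force: [-0.5, 0.6, 0.5]
width: 0.0006
```

```bash
python3 -c "
from h import *
plan()
snap('side','s3',(240,90,300,180),6)"
```

```text
t 4.75 tcp [ 0.4844 -0.3978  0.2964] F [-0.51  0.55  0.48] q [ 0.71  0.45 -0.13  1.53  0.06  1.17 -0.7 ] w 0.0006
x [ 0.301 -0.954 -0.001] z [-1.7e-03  8.0e-04 -1.0e+00]
```

View pics/s3.png

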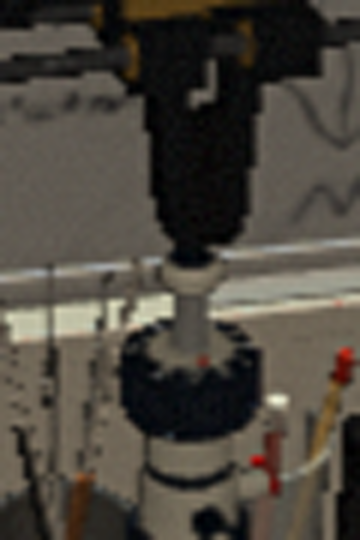

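Call:
{"method": "drive_tool", "body": {"travel": [[0,0,0.03],[0,0,0.07],[0,0,0.1],[0,0,0.13]], "turn": [[0,0,0],[0,0,0],[0,0,0],[0,0,0]], "grip": [0,0,0,0]}}

```text
time_s: 5.3
tcp_pos: [0.4844, -0.3978, 0.2923]
eef_rot: [2.534, -1.857, -0.003]
ft_force: [-0.5, 0.5, -1.0]
width: 0.0002
```

Call:
{"method": "drive_tool", "body": {"travel": [[0,0,0.03],[0,0,0.07],[0,0,0.1]], "turn": [[0,0,0],[0,0,0],[0,0,0]], "grip": [0,0,0]}}

```text
time_s: 5.68
tcp_pos: [0.4843, -0.3978, 0.2892]
eef_rot: [2.534, -1.857, -0.003]
ft_force: [-0.0, -0.5, -0.1]
width: 0.0005
```

Call:
{"method": "drive_tool", "body": {"travel": [[0,0,0.03],[0,0,0.07],[0,0,0.1]], "turn": [[0,0,0],[0,0,0],[0,0,0]], "grip": [0,0,0]}}

```text
time_s: 6.05
tcp_pos: [0.4844, -0.3978, 0.2863]
eef_rot: [2.534, -1.857, -0.003]
ft_force: [0.6, 0.2, 1.4]
width: 0.0006
```

```bash
python3 -c "
from h import *
plan()
snap('side','s4',(240,90,300,180),6)"
```

```text
t 6.05 tcp [ 0.4844 -0.3978  0.2863] F [0.57 0.19 1.44] q [ 0.71  0.46 -0.13  1.54  0.06  1.15 -0.7 ] w 0.0006
x [ 0.301 -0.954 -0.001] z [-1.8e-03  9.0e-04 -1.0e+00]
```

View pics/s4.png

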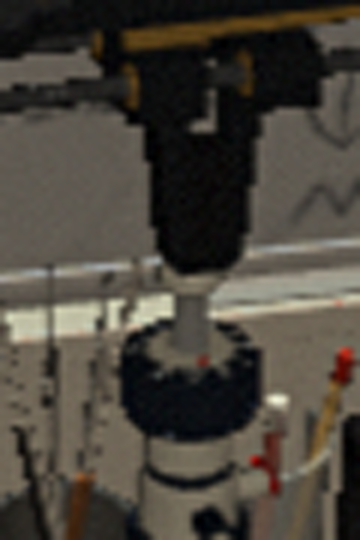

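Call:
{"method": "drive_tool", "body": {"travel": [[0,0,0.03],[0,0,0.07],[0,0,0.1]], "turn": [[0,0,0],[0,0,0],[0,0,0]], "grip": [0,0,0]}}

```text
time_s: 6.48
tcp_pos: [0.4844, -0.3978, 0.2832]
eef_rot: [2.534, -1.857, -0.003]
ft_force: [-0.3, 1.0, 2.3]
width: 0.0003
```

Call:
{"method": "drive_tool", "body": {"travel": [[0,0,0.03],[0,0,0.07],[0,0,0.1]], "turn": [[0,0,0],[0,0,0],[0,0,0]], "grip": [0,0,0]}}

```text
time_s: 6.85
tcp_pos: [0.4844, -0.3978, 0.2801]
eef_rot: [2.534, -1.857, -0.003]
ft_force: [-0.5, 0.5, 1.9]
width: 0.0001
```

```bash
python3 -c "
from h import *
plan()
snap('side','s5',(240,90,300,180),6)"
```

```text
t 6.85 tcp [ 0.4844 -0.3978  0.2801] F [-0.47  0.5   1.92] q [ 0.71  0.46 -0.13  1.55  0.06  1.14 -0.7 ] w 0.0001
x [ 0.301 -0.954 -0.001] z [-1.8e-03  8.0e-04 -1.0e+00]
```

View pics/s5.png

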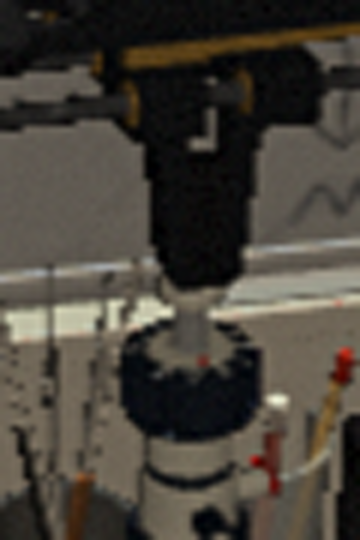

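The knob is moving with the tool and the force is about 2 N.

Call:
{"method": "drive_tool", "body": {"travel": [[0,0,0.03],[0,0,0.07]], "turn": [[0,0,0],[0,0,0]], "grip": [0,0]}}

```text
time_s: 7.15
tcp_pos: [0.4844, -0.3978, 0.2779]
eef_rot: [2.534, -1.857, -0.003]
ft_force: [-0.7, 1.4, 3.3]
width: 0.0005
```

Call:
{"method": "drive_tool", "body": {"travel": [[0,0,0.03],[0,0,0.07]], "turn": [[0,0,0],[0,0,0]], "grip": [0,0]}}

```text
time_s: 7.4
tcp_pos: [0.4844, -0.3978, 0.276]
eef_rot: [2.534, -1.857, -0.003]
ft_force: [-1.8, 1.0, 5.1]
width: 0.0006
```

Call:
{"method": "drive_tool", "body": {"travel": [[0,0,0.03],[0,0,0.07]], "turn": [[0,0,0],[0,0,0]], "grip": [0,0]}}

```text
time_s: 7.65
tcp_pos: [0.4844, -0.3978, 0.2744]
eef_rot: [2.534, -1.857, -0.002]
ft_force: [-2.3, 2.4, 7.5]
width: 0.0002
```

The resistance climbed from 2 to 7.5 N at about 1.3 N/mm over the last few millimetres, so the right piston binds. I'll back off and go to the left one.

```bash
python3 -c "
from h import *
plan((.4844,-.3978,.34),(.5043,-.2155,.34),(.5043,-.2155,.296))"
```

```text
t 7.65 tcp [ 0.4844 -0.3978  0.2744] F [-2.33  2.4   7.55] q [ 0.71  0.47 -0.13  1.56  0.06  1.12 -0.7 ] w 0.0002
x [ 0.301 -0.954 -0.001] z [-1.4e-03  6.0e-04 -1.0e+00]
(0.4844, -0.3978, 0.34) [-2.000e-03  3.000e-03 -2.188e+00]
(0.5043, -0.2155, 0.34) [-5.597 -2.459 -2.185]
(0.5043, -0.2155, 0.296) [-5.595 -2.46  -0.718]
```

Call:
{"method": "drive_tool", "body": {"travel": [[0,0,-0.5],[0,0,-2.2],[-1.5,-0.65,-2.2],[-3,-1.3,-2.2],[-4.4,-1.9,-2.2],[-5.6,-2.46,-2.2],[-5.6,-2.46,-1.5],[-5.6,-2.46,-0.9],[-5.6,-2.46,-0.72],[-5.6,-2.46,-0.72]], "turn": [[0,0,0],[0,0,0],[0,0,0],[0,0,0],[0,0,0],[0,0,0],[0,0,0],[0,0,0],[0,0,0],[0,0,0]], "grip": [0,0,0,0,0,0,0,0,0,0]}}

```text
time_s: 8.9
tcp_pos: [0.5044, -0.2155, 0.2964]
eef_rot: [2.533, -1.857, -0.002]
ft_force: [0.3, -0.1, -0.3]
width: 0.0007
```

```bash
python3 -c "
from h import *
plan()
d=snap('side','s6',(160,70,300,180),5)"
```

```text
t 8.9 tcp [ 0.5044 -0.2155  0.2964] F [ 0.28 -0.13 -0.25] q [ 0.49  0.31 -0.21  1.73  0.07  1.11 -1.01] w 0.0007
x [ 0.301 -0.954 -0.001] z [-1.2e-03  5.0e-04 -1.0e+00]
```

View pics/s6.png

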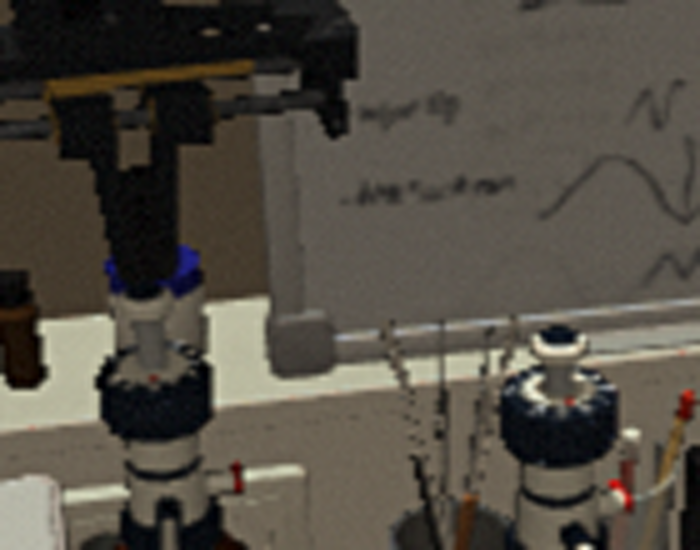

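The right knob is now part way down at (558,345). The fingertips are just above the left knob, so I'll press that one gently.

Call:
{"method": "drive_tool", "body": {"travel": [[0,0,0.05],[0,0,0.1],[0,0,0.15],[0,0,0.2],[0,0,0.25],[0,0,0.3],[0,0,0.35],[0,0,0.4],[0,0,0.45],[0,0,0.5]], "turn": [[0,0,0],[0,0,0],[0,0,0],[0,0,0],[0,0,0],[0,0,0],[0,0,0],[0,0,0],[0,0,0],[0,0,0]], "grip": [0,0,0,0,0,0,0,0,0,0]}}

```text
time_s: 10.2
tcp_pos: [0.5046, -0.2156, 0.2818]
eef_rot: [2.534, -1.857, -0.001]
ft_force: [-1.6, 0.7, 2.5]
width: 0.0001
```

Call:
{"method": "drive_tool", "body": {"travel": [[0,0,0.03],[0,0,0.07],[0,0,0.1]], "turn": [[0,0,0],[0,0,0],[0,0,0]], "grip": [0,0,0]}}

```text
time_s: 10.58
tcp_pos: [0.5046, -0.2156, 0.2787]
eef_rot: [2.534, -1.858, -0.001]
ft_force: [-0.3, 0.2, 1.8]
width: 0.0003
```

Call:
{"method": "drive_tool", "body": {"travel": [[0,0,0.03],[0,0,0.07],[0,0,0.1]], "turn": [[0,0,0],[0,0,0],[0,0,0]], "grip": [0,0,0]}}

```text
time_s: 10.95
tcp_pos: [0.5046, -0.2156, 0.2756]
eef_rot: [2.534, -1.857, -0.001]
ft_force: [-0.7, 0.1, 2.1]
width: 0.0008
```

Call:
{"method": "drive_tool", "body": {"travel": [[0,0,0.03],[0,0,0.07]], "turn": [[0,0,0],[0,0,0]], "grip": [0,0]}}

```text
time_s: 11.2
tcp_pos: [0.5046, -0.2156, 0.2734]
eef_rot: [2.534, -1.857, -0.001]
ft_force: [-1.0, 0.2, 2.1]
width: 0.0004
```

At the same depth the left piston needs only 2.1 N. I'll carry on and watch the force.

Call:
{"method": "drive_tool", "body": {"travel": [[0,0,0.03],[0,0,0.07],[0,0,0.1]], "turn": [[0,0,0],[0,0,0],[0,0,0]], "grip": [0,0,0]}}

```text
time_s: 11.58
tcp_pos: [0.5046, -0.2156, 0.2704]
eef_rot: [2.534, -1.857, -0.001]
ft_force: [-0.8, -0.1, 1.7]
width: 0.0004
```

Call:
{"method": "drive_tool", "body": {"travel": [[0,0,0.03],[0,0,0.07],[0,0,0.1]], "turn": [[0,0,0],[0,0,0],[0,0,0]], "grip": [0,0,0]}}

```text
time_s: 11.95
tcp_pos: [0.5046, -0.2156, 0.2673]
eef_rot: [2.534, -1.857, -0.001]
ft_force: [-0.5, 0.3, 0.8]
width: 0.0001
```

Call:
{"method": "drive_tool", "body": {"travel": [[0,0,0.03],[0,0,0.07],[0,0,0.1]], "turn": [[0,0,0],[0,0,0],[0,0,0]], "grip": [0,0,0]}}

```text
time_s: 12.32
tcp_pos: [0.5046, -0.2156, 0.2642]
eef_rot: [2.534, -1.857, -0.001]
ft_force: [-1.1, -0.5, 1.8]
width: 0.0007
```

Call:
{"method": "drive_tool", "body": {"travel": [[0,0,0.03],[0,0,0.07]], "turn": [[0,0,0],[0,0,0]], "grip": [0,0]}}

```text
time_s: 12.58
tcp_pos: [0.5047, -0.2156, 0.2624]
eef_rot: [2.534, -1.857, -0.001]
ft_force: [-3.9, 0.8, 9.9]
width: 0.0004
```

Call:
{"method": "drive_tool", "body": {"travel": [[0,0,0.03],[0,0,0.05],[0,0,0.05]], "turn": [[0,0,0],[0,0,0],[0,0,0]], "grip": [0,0,0]}}

```text
time_s: 12.95
tcp_pos: [0.5047, -0.2156, 0.2624]
eef_rot: [2.533, -1.858, 0.0]
ft_force: [-5.2, 1.9, 13.3]
width: 0.0004
```

Call:
{"method": "drive_tool", "body": {"travel": [[0,0,-0.3],[0,0,-2],[0,1.7,-3.5],[0,3.4,-3.5],[0,5,-3.5],[0,5,-3.5]], "turn": [[0,0,0],[0,0,0],[0,0,0],[0,0,0],[0,0,0],[0,0,0]], "grip": [0,0,0,80,80,80]}}

```text
time_s: 13.7
tcp_pos: [0.3588, -0.2624, 0.3679]
eef_rot: [2.528, -1.864, 0.001]
ft_force: [0.7, 0.3, 0.4]
width: 0.0284
```

```bash
cat > look.py <<'E'
import sys
from ov import *
tag=sys.argv[1]
plan()
D=[(.5043,-.2157),(.485,-.3968)]
for n in("top","side"): snap(n,n+tag)
t=over("top"+tag,"",D,.264,S=6)
s=over("side"+tag,"",D,.264,S=6)
cv2.imwrite(f"pics/ov{tag}.png",np.vstack([t,s]))
d=[np.load(f"pics/{n}{tag}.npz")["frame"][:,:,::-1] for n in("top","side")]
cv2.imwrite(f"pics/full{tag}.png",np.hstack([cv2.resize(i,(400,300)) for i in d]))
L=[]
for n,i in zip(("top","side"),d):
    m=np.load(f"pics/{n}{tag}.npz"); c=proj(m,(.5043,-.2157,.25)).round().astype(int)
    L.append(cv2.resize(i[c[1]-20:c[1]+20,c[0]-20:c[0]+20],(400,400),interpolation=cv2.INTER_CUBIC))
cv2.imwrite(f"pics/z{tag}.png",np.hstack(L))
E
python3 look.py 7
```

```text
t 13.7 tcp [ 0.3588 -0.2624  0.3679] F [0.69 0.28 0.36] q [ 0.67  0.05 -0.14  1.87  0.01  1.22 -0.75] w 0.0284
x [ 0.296 -0.955  0.001] z [ 0.     -0.0015 -1.    ]
```

View pics/ov7.png

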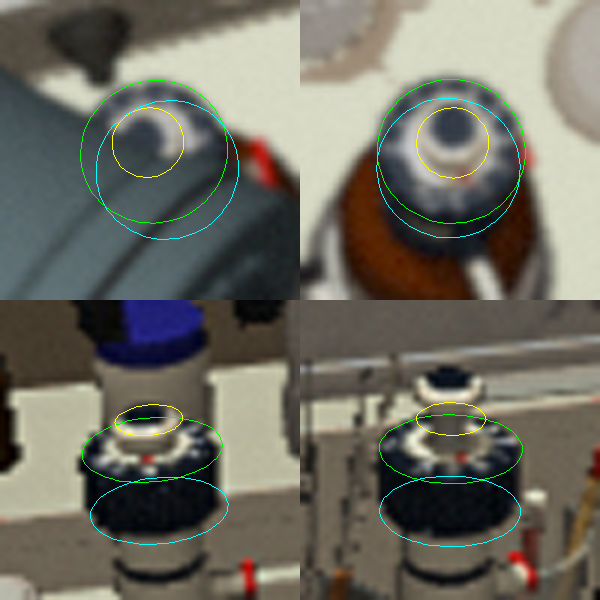

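View pics/z7.png

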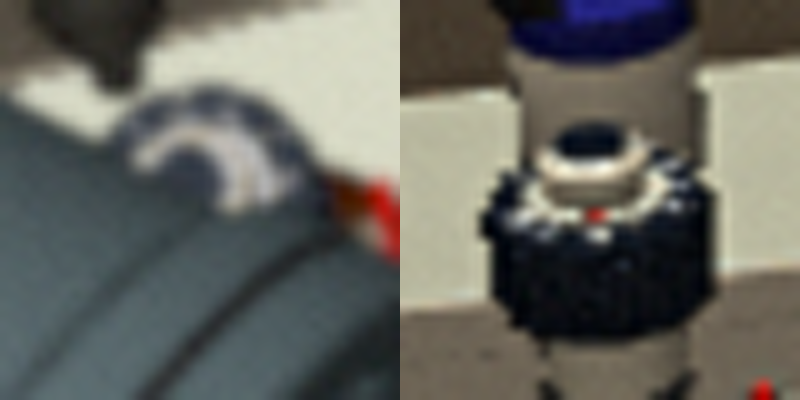

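View pics/full7.png

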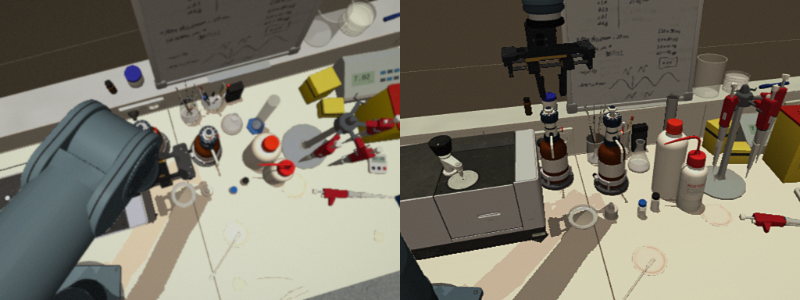

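```bash
cat > prof.py <<'E'
import sys
from ov import *
def prof(n,x,y,r=(.019,.0235)):
    d=np.load(f"pics/{n}.npz"); im=d["frame"].astype(np.float32).mean(-1)
    ang=np.radians(np.arange(0,360,1)); A,Rr=np.meshgrid(ang,np.linspace(*r,8))
    X=np.stack([x+Rr*np.cos(A),y+Rr*np.sin(A),np.full_like(A,.2525)],-1).reshape(-1,3)
    p=(X@d["R"].T+d["t"])@d["K"].T; p=(p[:,:2]/p[:,2:]).astype(np.float32)
    return cv2.remap(im,p[:,0].reshape(A.shape),p[:,1].reshape(A.shape),cv2.INTER_CUBIC).mean(0)
if __name__=="__main__":
    H=150;rows=[]
    for a in sys.argv[1:]:
        n,k=a.split(":"); x,y=[(.5043,-.2157),(.485,-.3968)][int(k)]
        q=prof(n,x,y); im=np.full((H,720,3),255,np.uint8)
        pts=np.c_[np.arange(360)*2,H-1-np.clip(q,0,200)*H/200].astype(np.int32)
        cv2.polylines(im,[pts],False,(0,0,0),1)
        for g in range(0,360,30): cv2.line(im,(2*g,0),(2*g,H),(200,200,200),1); cv2.putText(im,str(g),(2*g,12),0,.4,(0,0,255))
        rows.append(im)
    cv2.imwrite("pics/prof.png",np.vstack(rows))
E
python3 prof.py top0:0 side0:0 top0:1 side0:1; cp pics/prof.png pics/prof1.png
```

```text
(no output)
```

View pics/prof1.png

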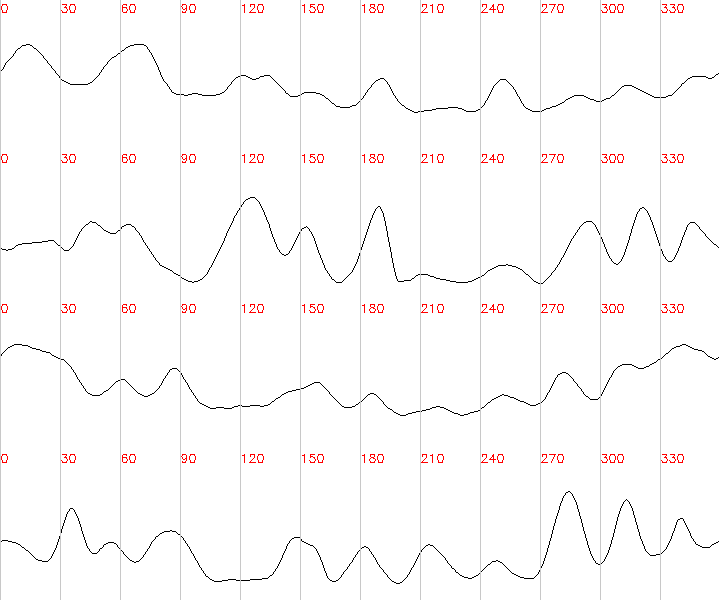

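The gap profile puts the left sleeve's blank slot at about 220° and its 0 mark at about 188°. The red index is at about 183°, so the sleeve reads roughly 0. Before gripping I'll check clearances and the spout yaw.

```bash
python3 -c "
from h import *
t=np.load('pics/top0.npz');s=np.load('pics/side0.npz')
for k,a,b in(('bluecap',(170,93.5),(190.7,124)),('black',(172,147),(178,182)),('box corner',(161,187),(166,168)),('spoutL',(191,203),(195,201)),('spoutR',(279,220),(284,201))):
    x=tri(t,a,s,b); print(k,x.round(3),(proj(t,x)-a).round(1),(proj(s,x)-b).round(1))
plan((.5043,-.2157,.34),(.5043,-.2157,.2205))
"
```

```text
bluecap [ 0.683 -0.179  0.216] [ 0. -0.] [-0. -0.]
black [ 0.595 -0.153  0.088] [-2.4  0.4] [2.2 0.1]
box corner [ 0.465 -0.163  0.21 ] [-0.4  0.1] [0.4 0. ]
spoutL [ 0.44  -0.222  0.139] [ 1.1 -0.1] [-1. -0.]
spoutR [ 0.393 -0.425  0.178] [-0.4  0. ] [ 0.4 -0. ]
t 13.8 tcp [ 0.362  -0.2606  0.3677] F [0.47 1.41 0.47] q [ 0.66  0.06 -0.15  1.87  0.01  1.22 -0.75] w 0.0363
x [ 0.3   -0.954  0.001] z [ 1.e-03 -5.e-04 -1.e+00]
(0.5043, -0.2157, 0.34) [-0.005 -4.973  0.929]
(0.5043, -0.2157, 0.2205) [-0.008 -4.97   4.912]
```

Call:
{"method": "drive_tool", "body": {"travel": [[0,-1.7,0.5],[0,-3.4,0.93],[0,-4.97,0.93],[0,-4.97,0.93],[0,-4.97,0.93],[0,-4.97,0.93]], "turn": [[0,0,0],[0,0,0],[0,0,0],[0,0,0],[0,0,0],[0,0,0]], "grip": [74,74,74,74,74,74]}}

```text
time_s: 14.55
tcp_pos: [0.5037, -0.2164, 0.34]
eef_rot: [2.532, -1.859, 0.002]
ft_force: [-0.0, 0.3, 0.2]
width: 0.0736
```

```bash
python3 -c "
from h import *
plan((.5043,-.2157,.2205))
d=snap('side','s8',(130,60,250,170),6)
for x in(0,.044,-.044):
  for z in (.34,):
    p=np.array([.5043,-.2157,z])+x*np.array([.3,-.954,0]); print((proj(d,p)+.5-[130,60])*6)
"
```

```text
t 14.55 tcp [ 0.5037 -0.2164  0.34  ] F [-0.03  0.29  0.16] q [ 0.51  0.28 -0.23  1.68  0.07  1.2  -1.  ] w 0.0736
x [ 0.299 -0.954  0.001] z [ 9.e-04 -9.e-04 -1.e+00]
(0.5043, -0.2157, 0.2205) [-0.021 -0.024  3.985]
[342.31804813 280.43400049]
[465.8643752  266.43566793]
[216.14397479 294.73006805]
```

View pics/s8.png

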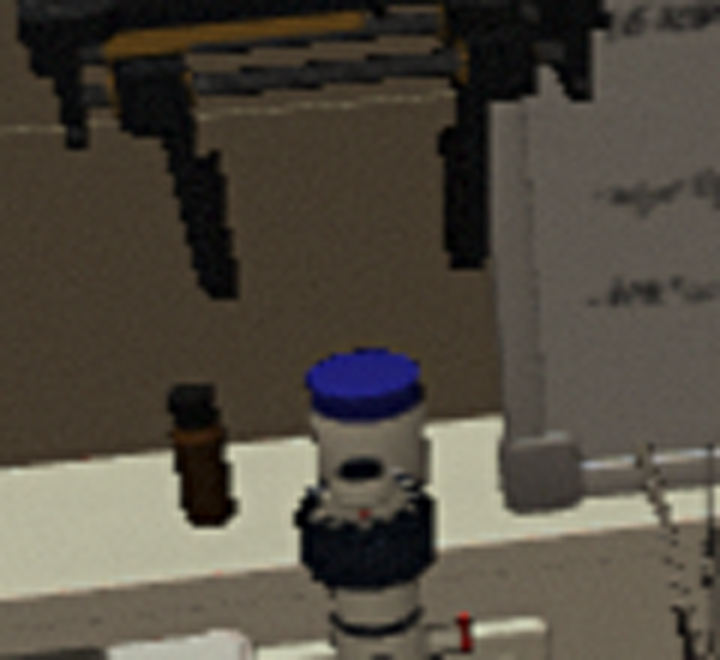

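The inner finger faces are at about 238 and 448, so their midpoint of 343 matches the predicted axis at 342. The tips sit at TCP height. I'll descend around the sleeve.

Call:
{"method": "drive_tool", "body": {"travel": [[-0.02,-0.02,1],[-0.02,-0.02,2],[-0.02,-0.02,2.8],[-0.02,-0.02,3.4],[-0.02,-0.02,3.8],[-0.02,-0.02,3.98],[-0.02,-0.02,3.98]], "turn": [[0,0,0],[0,0,0],[0,0,0],[0,0,0],[0,0,0],[0,0,0],[0,0,0]], "grip": [74,74,74,74,74,74,74]}}

```text
time_s: 15.48
tcp_pos: [0.5042, -0.216, 0.221]
eef_rot: [2.532, -1.86, 0.003]
ft_force: [0.6, -0.4, -0.2]
width: 0.0737
```

```bash
python3 -c "
from h import *
plan((.5043,-.2157,.2205))
d=snap('side','s9',(130,60,250,170),6)
"
```

```text
t 15.475 tcp [ 0.5042 -0.216   0.221 ] F [ 0.64 -0.41 -0.18] q [ 0.5   0.39 -0.22  1.82  0.1   0.94 -1.04] w 0.0737
x [ 0.299 -0.954  0.001] z [ 0.0012 -0.0011 -1.    ]
(0.5043, -0.2157, 0.2205) [-0.008 -0.007  0.015]
```

View pics/s9.png

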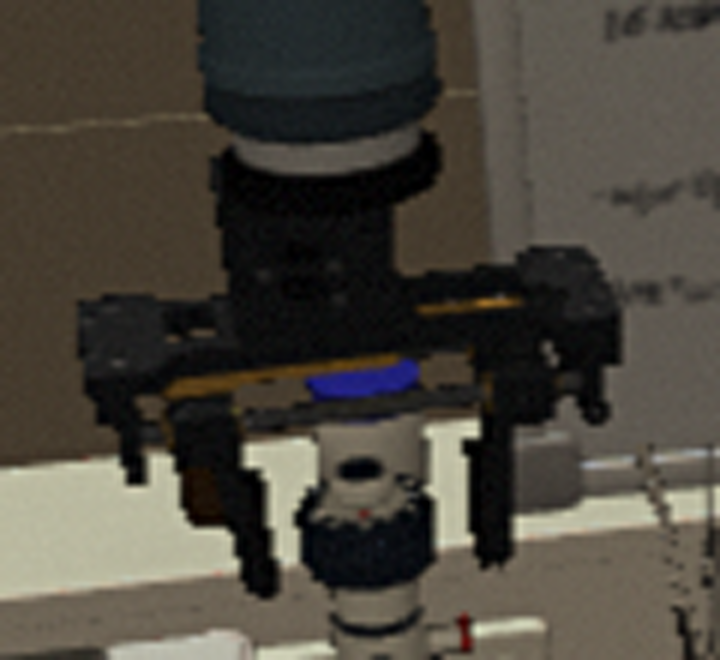

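Call:
{"method": "drive_tool", "body": {"travel": [[0,0,0],[0,0,0],[0,0,0],[0,0,0],[0,0,0]], "turn": [[0,0,0],[0,0,0],[0,0,0],[0,0,0],[0,0,0]], "grip": [45,45,45,45,45], "grip_force": 12}}

```text
time_s: 16.15
tcp_pos: [0.504, -0.214, 0.2215]
eef_rot: [-2.532, 1.858, 0.001]
ft_force: [-2.5, 6.0, 4.1]
width: 0.052
```

```bash
python3 -c "
from h import *
plan()
print(manip.state()['ft_torque'])
d=snap('side','s10',(130,60,250,170),6)
"
```

```text
t 16.15 tcp [ 0.504  -0.214   0.2215] F [-2.48  6.04  4.12] q [ 0.49  0.39 -0.22  1.82  0.1   0.94 -1.04] w 0.052
x [ 0.3   -0.954 -0.001] z [ 4.0e-04  1.2e-03 -1.0e+00]
[1.22927099 0.58683328 0.02659195]
```

View pics/s10.png

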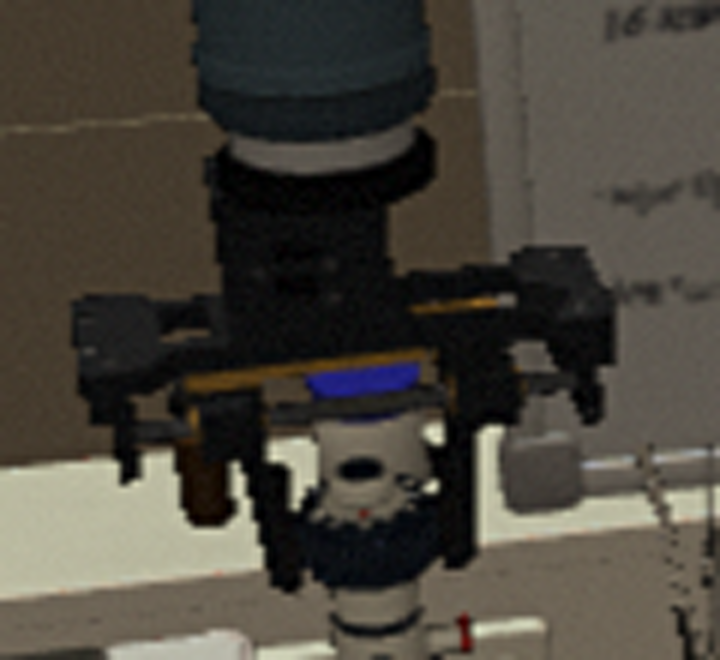

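The jaws closed at 52.0 mm, which matches the sleeve. The tool was drawn about 2 mm in +y by self-centring, so I'll re-reference it and turn anticlockwise, which is negative tool z.

Call:
{"method": "drive_tool", "body": {"travel": [[0,0,0],[0,0,0],[0,0,0],[0,0,0],[0,0,0],[0,0,0],[0,0,0]], "turn": [[0,0,0],[0,0,-1],[0,0,-2],[0,0,-3],[0,0,-4],[0,0,-5],[0,0,-6]], "grip": [45,45,45,45,45,45,45], "grip_force": 20}}

```text
time_s: 17.08
tcp_pos: [0.5049, -0.2152, 0.2216]
eef_rot: [-2.928, 1.136, -0.004]
ft_force: [3.5, -2.7, -3.1]
width: 0.0514
```

```bash
cat > st.py <<'E'
from h import *
plan()
s=manip.state(); R=Rot.from_rotvec(s["eef_rot"]).as_matrix(); print("yaw",np.degrees(np.arctan2(R[1,0],R[0,0])),"tq",np.round(s["ft_torque"],3))
E
python3 st.py
```

```text
t 17.075 tcp [ 0.5049 -0.2152  0.2216] F [ 3.46 -2.7  -3.06] q [ 0.58  0.4  -0.33  1.81  0.16  0.95 -0.56] w 0.0514
x [ 0.738 -0.674  0.002] z [ 2.6e-03 -3.0e-04 -1.0e+00]
yaw -42.413126798084534 tq [-0.474 -0.587 -0.053]
```

Call:
{"method": "drive_tool", "body": {"travel": [[0,0,0],[0,0,0],[0,0,0],[0,0,0],[0,0,0],[0,0,0],[0,0,0]], "turn": [[0,0,-1],[0,0,-2],[0,0,-3],[0,0,-4],[0,0,-5],[0,0,-6],[0,0,-6]], "grip": [45,45,45,45,45,45,45]}}

```text
time_s: 17.95
tcp_pos: [0.5063, -0.216, 0.2216]
eef_rot: [3.123, -0.339, 0.009]
ft_force: [6.3, -1.2, -5.4]
width: 0.0515
```

```bash
python3 st.py
```

```text
t 17.95 tcp [ 0.5063 -0.216   0.2216] F [ 6.29 -1.2  -5.37] q [ 0.66  0.42 -0.44  1.8   0.21  0.96 -0.08] w 0.0515
x [ 0.977 -0.215  0.006] z [ 5.9e-03 -8.0e-04 -1.0e+00]
yaw -12.40439885819166 tq [-0.284 -0.839 -0.174]
```

Call:
{"method": "drive_tool", "body": {"travel": [[0,0,0],[0,0,0],[0,0,0],[0,0,0],[0,0,0],[0,0,0],[0,0,0]], "turn": [[0,0,-1],[0,0,-2],[0,0,-3],[0,0,-4],[0,0,-5],[0,0,-6],[0,0,-6]], "grip": [45,45,45,45,45,45,45]}}

```text
time_s: 18.82
tcp_pos: [0.5085, -0.2179, 0.2223]
eef_rot: [3.101, 0.477, 0.017]
ft_force: [6.6, -4.5, -3.2]
width: 0.0514
```

```bash
python3 st.py; python3 -c "
from h import *
snap('side','s11',(130,60,250,170),6)"
```

```text
t 18.825 tcp [ 0.5085 -0.2179  0.2223] F [ 6.58 -4.53 -3.22] q [ 0.75  0.44 -0.55  1.8   0.27  0.97  0.4 ] w 0.0514
x [0.954 0.301 0.01 ] z [ 0.0115 -0.0028 -0.9999]
yaw 17.49764824561319 tq [-0.771 -1.384 -0.427]
```

View pics/s11.png

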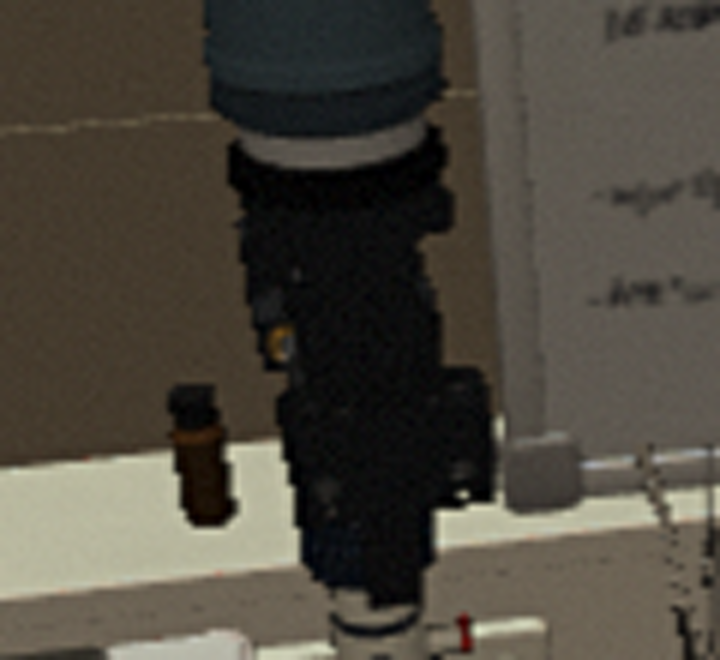

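Call:
{"method": "drive_tool", "body": {"travel": [[0,0,0],[0,0,0],[0,0,0],[0,0,0]], "turn": [[0,0,0],[0,0,0],[0,0,0],[0,0,0]], "grip": [74,74,74,74]}}

```text
time_s: 19.38
tcp_pos: [0.5084, -0.2178, 0.2222]
eef_rot: [3.101, 0.476, 0.017]
ft_force: [-0.4, 0.7, -0.5]
width: 0.0738
```

```bash
python3 st.py; python3 -c "
from h import *
plan((.5045,-.2155,.222),(.5045,-.2155,.34),(.36,-.32,.34))"
```

```text
t 19.375 tcp [ 0.5084 -0.2178  0.2222] F [-0.45  0.66 -0.5 ] q [ 0.75  0.44 -0.55  1.8   0.27  0.97  0.39] w 0.0738
x [0.954 0.3   0.01 ] z [ 0.0113 -0.0028 -0.9999]
yaw 17.47469576286323 tq [-0.052 -0.122 -0.015]
t 19.375 tcp [ 0.5084 -0.2178  0.2222] F [-0.45  0.66 -0.5 ] q [ 0.75  0.44 -0.55  1.8   0.27  0.97  0.39] w 0.0738
x [0.954 0.3   0.01 ] z [ 0.0113 -0.0028 -0.9999]
(0.5045, -0.2155, 0.222) [-0.102 -0.113  0.006]
(0.5045, -0.2155, 0.34) [-0.064 -0.089 -3.927]
(0.36, -0.32, 0.34) [-5.704  1.787 -3.971]
```

```bash
python3 -c "
from h import *
plan((.5045,-.2155,.36),(.38,-.54,.36))"
```

```text
t 19.375 tcp [ 0.5084 -0.2178  0.2222] F [-0.45  0.66 -0.5 ] q [ 0.75  0.44 -0.55  1.8   0.27  0.97  0.39] w 0.0738
x [0.954 0.3   0.01 ] z [ 0.0113 -0.0028 -0.9999]
(0.5045, -0.2155, 0.36) [-0.057 -0.085 -4.594]
(0.38, -0.54, 0.36) [-7.263  8.986 -4.61 ]
```

Call:
{"method": "drive_tool", "body": {"travel": [[-0.05,-0.05,-0.5],[-0.05,-0.08,-2.2],[-0.05,-0.08,-4.2],[-1,1,-4.6],[-2.2,2.6,-4.6],[-3.4,4.2,-4.6],[-4.6,5.7,-4.6],[-5.9,7.3,-4.6],[-7.2,9,-4.6],[-7.2,9,-4.6]], "turn": [[0,0,0],[0,0,0],[0,0,0],[0,0,0],[0,0,0],[0,0,0],[0,0,0],[0,0,0],[0,0,0],[0,0,0]], "grip": [74,74,74,74,74,74,74,74,74,74]}}

```text
time_s: 20.62
tcp_pos: [0.3776, -0.5447, 0.3596]
eef_rot: [3.101, 0.463, 0.014]
ft_force: [0.3, 0.4, -0.6]
width: 0.0736
```

```bash
python3 look.py 12; python3 prof.py top12:0 side12:0 top12:1 side12:1; cp pics/prof.png pics/prof12.png
```

```text
t 20.625 tcp [ 0.3776 -0.5447  0.3596] F [ 0.34  0.41 -0.6 ] q [ 1.17  0.5  -0.42  1.34  0.2   1.34  1.05] w 0.0736
x [0.956 0.292 0.008] z [ 0.0094 -0.0044 -0.9999]
```

View pics/ov12.png

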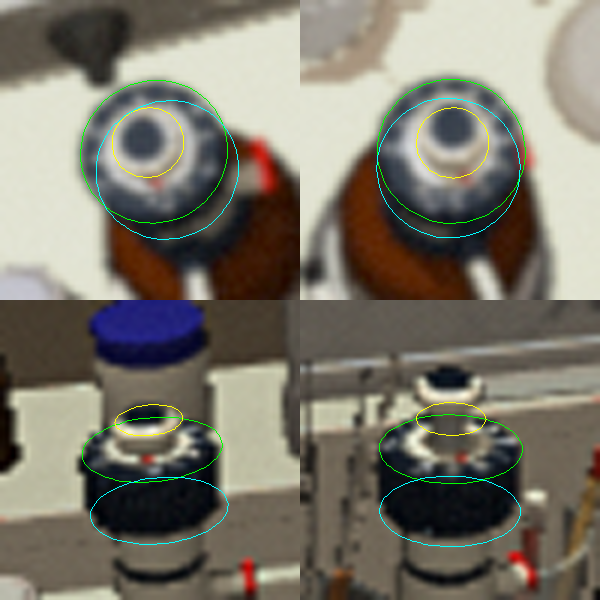

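View pics/prof12.png

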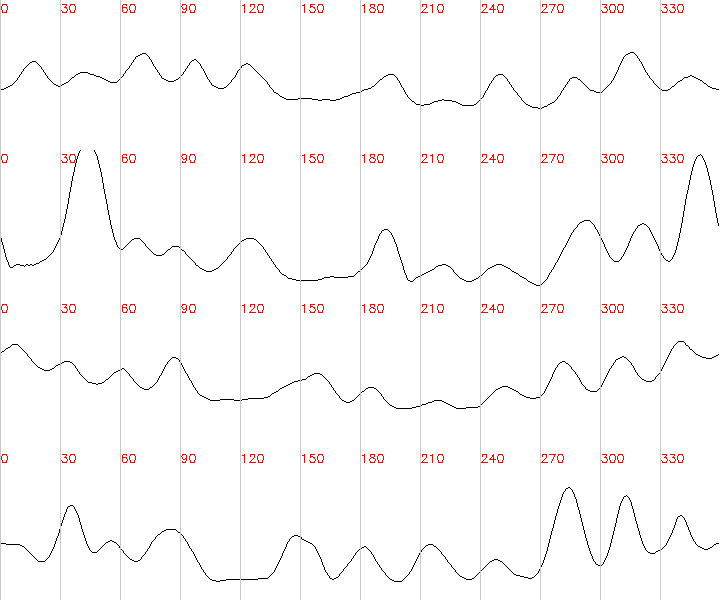

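View pics/z12.png

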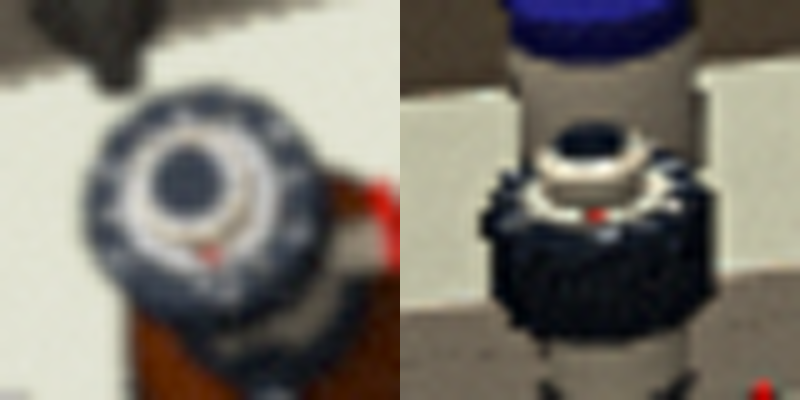

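The profile at (0..360°) now shows a clear blank slot at about 155° on the left sleeve, so 10 is at the index and my first reading was wrong. It started at 8 and ran into the 10 stop after 60°, which explains the torque build-up. The right sleeve is unchanged. All my gripped poses agree on an axis at (0.507, −0.2131) in robot coordinates. The sleeve now needs 7 numbers clockwise.

```bash
python3 st.py; python3 -c "
from h import *
plan((.507,-.2131,.36),(.507,-.2131,.2215))"
```

```text
t 20.725 tcp [ 0.3819 -0.5397  0.3602] F [1.17 0.47 0.68] q [ 1.17  0.5  -0.43  1.34  0.2   1.34  1.05] w 0.0738
x [0.954 0.299 0.011] z [ 0.012  -0.0023 -0.9999]
yaw 17.42743227665634 tq [ 0.052 -0.079 -0.036]
t 20.725 tcp [ 0.3819 -0.5397  0.3602] F [1.17 0.47 0.68] q [ 1.17  0.5  -0.43  1.34  0.2   1.34  1.05] w 0.0738
x [0.954 0.299 0.011] z [ 0.012  -0.0023 -0.9999]
(0.507, -0.2131, 0.36) [ 7.24  -9.139  0.033]
(0.507, -0.2131, 0.2215) [ 7.19  -9.166  4.649]
```

Call:
{"method": "drive_tool", "body": {"travel": [[1.2,-1.5,0],[2.5,-3.1,0],[3.7,-4.7,0],[5,-6.3,0],[6.2,-7.8,0],[7.22,-9.15,0],[7.22,-9.15,0],[7.22,-9.15,1],[7.22,-9.15,1],[7.22,-9.15,1]], "turn": [[0,0,0],[0,0,0],[0.07,-0.12,0],[0.07,-0.12,0],[0.07,-0.12,0],[0.07,-0.12,0],[0.07,-0.12,0],[0.07,-0.12,0],[0.07,-0.12,0],[0.07,-0.12,0]], "grip": [74,74,74,74,74,74,74,74,74,74]}}

```text
time_s: 21.98
tcp_pos: [0.5068, -0.213, 0.3321]
eef_rot: [3.105, 0.476, 0.002]
ft_force: [0.1, 0.7, -0.1]
width: 0.0742
```

```bash
python3 -c "
from h import *
plan((.507,-.2131,.2215))"
```

```text
t 21.975 tcp [ 0.5068 -0.213   0.3321] F [ 0.1   0.72 -0.06] q [ 0.77  0.33 -0.58  1.67  0.19  1.2   0.46] w 0.0742
x [0.954 0.3   0.001] z [ 0.001  0.    -1.   ]
(0.507, -0.2131, 0.2215) [2.000e-03 3.000e-03 3.686e+00]
```

Call:
{"method": "drive_tool", "body": {"travel": [[0,0,1],[0,0,2],[0,0,2.8],[0,0,3.4],[0,0,3.68],[0,0,3.68],[0,0,3.68],[0,0,3.68],[0,0,3.68],[0,0,3.68]], "turn": [[0,0,0],[0,0,0],[0,0,0],[0,0,0],[0,0,0],[0,0,0],[0,0,0],[0,0,0],[0,0,0],[0,0,0]], "grip": [74,74,74,74,74,45,45,45,45,45], "grip_force": 20}}

```text
time_s: 23.22
tcp_pos: [0.5071, -0.2133, 0.2224]
eef_rot: [3.104, 0.476, 0.002]
ft_force: [-2.1, -0.1, 5.0]
width: 0.0516
```

```bash
python3 st.py
```

```text
t 23.225 tcp [ 0.5071 -0.2133  0.2224] F [-2.11 -0.14  4.96] q [ 0.74  0.44 -0.55  1.8   0.27  0.98  0.39] w 0.0516
x [0.954 0.299 0.001] z [ 1.5e-03 -7.0e-04 -1.0e+00]
yaw 17.422181602198226 tq [-0.096  0.454 -0.01 ]
```

Well centred, with only about 2 N of side force. Now I'll turn clockwise (+tool z), 24 units in all, in three calls with a position check between them.

Call:
{"method": "drive_tool", "body": {"travel": [[0,0,0],[0,0,0],[0,0,0],[0,0,0],[0,0,0],[0,0,0],[0,0,0]], "turn": [[0,0,1.3],[0,0,2.6],[0,0,4],[0,0,5.3],[0,0,6.6],[0,0,8],[0,0,8]], "grip": [45,45,45,45,45,45,45]}}

```text
time_s: 24.1
tcp_pos: [0.5068, -0.2133, 0.2224]
eef_rot: [3.08, -0.613, 0.002]
ft_force: [-2.5, -1.4, 1.6]
width: 0.0515
```

```bash
python3 st.py; python3 -c "
from h import *
plan((.507,-.2131,.222))"
```

```text
t 24.1 tcp [ 0.5068 -0.2133  0.2224] F [-2.52 -1.41  1.62] q [ 0.63  0.41 -0.4   1.8   0.19  0.96 -0.24] w 0.0515
x [ 0.924 -0.383  0.001] z [ 0.001 -0.001 -1.   ]
yaw -22.516335684299893 tq [-0.058  0.428 -0.001]
t 24.1 tcp [ 0.5068 -0.2133  0.2224] F [-2.52 -1.41  1.62] q [ 0.63  0.41 -0.4   1.8   0.19  0.96 -0.24] w 0.0515
x [ 0.924 -0.383  0.001] z [ 0.001 -0.001 -1.   ]
(0.507, -0.2131, 0.222) [ 0.002 -0.009  0.015]
```

Call:
{"method": "drive_tool", "body": {"travel": [[0,0,0],[0,0,0],[0,0,0],[0,0,0],[0,0,0],[0,0,0],[0,0,0]], "turn": [[0,0,1.3],[0,0,2.6],[0,0,4],[0,0,5.3],[0,0,6.6],[0,0,8],[0,0,8]], "grip": [45,45,45,45,45,45,45]}}

```text
time_s: 24.98
tcp_pos: [0.5066, -0.2132, 0.2224]
eef_rot: [2.688, -1.625, 0.001]
ft_force: [-2.2, 1.2, 2.8]
width: 0.0515
```

```bash
python3 st.py
```

```text
t 24.975 tcp [ 0.5066 -0.2132  0.2224] F [-2.19  1.21  2.81] q [ 0.51  0.4  -0.25  1.81  0.12  0.95 -0.88] w 0.0515
x [ 0.464 -0.886  0.001] z [ 5.e-04 -1.e-03 -1.e+00]
yaw -62.326611559460346 tq [ 0.114  0.472 -0.048]
```

Call:
{"method": "drive_tool", "body": {"travel": [[0,0,0],[0,0,0],[0,0,0],[0,0,0],[0,0,0],[0,0,0],[0,0,0]], "turn": [[0,0,1.3],[0,0,2.6],[0,0,4],[0,0,5.3],[0,0,6.7],[0,0,8.05],[0,0,8.05]], "grip": [45,45,45,45,45,45,45]}}

```text
time_s: 25.85
tcp_pos: [0.5066, -0.213, 0.2224]
eef_rot: [1.97, -2.447, 0.001]
ft_force: [-2.2, 0.5, 2.4]
width: 0.0514
```

```bash
python3 st.py
```

```text
t 25.85 tcp [ 0.5066 -0.213   0.2224] F [-2.23  0.51  2.41] q [ 0.4   0.39 -0.11  1.82  0.05  0.94 -1.52] w 0.0514
x [-0.213 -0.977  0.001] z [ 3.e-04 -9.e-04 -1.e+00]
yaw -102.31859764658769 tq [0.194 0.459 0.016]
```

Call:
{"method": "drive_tool", "body": {"travel": [[0,0,0],[0,0,0],[0,0,0],[0,0,0],[0,0,0],[0,0,0],[0,0,0],[0,0,0],[0,0,0],[0,0,0]], "turn": [[0,0,0],[0,0,0],[0,0,0],[0,0,0],[0,0,-2],[0,0,-4],[0,0,-6],[0,0,-8],[0,0,-10],[0,0,-10]], "grip": [74,74,74,74,74,74,74,74,74,74]}}

```text
time_s: 27.1
tcp_pos: [0.5066, -0.213, 0.2224]
eef_rot: [2.818, -1.387, 0.001]
ft_force: [-0.4, -0.3, -0.2]
width: 0.0741
```

```bash
python3 st.py; python3 -c "
from h import *
plan((.507,-.2131,.222))"
```

```text
t 27.1 tcp [ 0.5066 -0.213   0.2224] F [-0.44 -0.26 -0.17] q [ 0.54  0.4  -0.29  1.81  0.14  0.95 -0.72] w 0.0741
x [ 0.61  -0.792  0.001] z [ 4.e-04 -6.e-04 -1.e+00]
yaw -52.39998806222087 tq [-0.024 -0.027 -0.05 ]
t 27.1 tcp [ 0.5066 -0.213   0.2224] F [-0.44 -0.26 -0.17] q [ 0.54  0.4  -0.29  1.81  0.14  0.95 -0.72] w 0.0741
x [ 0.61  -0.792  0.001] z [ 4.e-04 -6.e-04 -1.e+00]
(0.507, -0.2131, 0.222) [ 0.01  -0.009  0.013]
```

Call:
{"method": "drive_tool", "body": {"travel": [[0,0,0],[0,0,0],[0,0,0],[0,0,0],[0,0,0],[0,0,0],[0,0,0],[0,0,0],[0,0,0]], "turn": [[0,0,-2],[0,0,-4],[0,0,-6],[0,0,-8],[0,0,-8],[0,0,-8],[0,0,-8],[0,0,-8],[0,0,-8]], "grip": [74,74,74,74,45,45,45,45,45]}}

```text
time_s: 28.22
tcp_pos: [0.5069, -0.2131, 0.2224]
eef_rot: [3.122, -0.34, 0.002]
ft_force: [2.1, -1.5, -1.4]
width: 0.0512
```

```bash
python3 st.py
```

```text
t 28.225 tcp [ 0.5069 -0.2131  0.2224] F [ 2.09 -1.48 -1.39] q [ 0.65  0.42 -0.43  1.8   0.21  0.97 -0.08] w 0.0512
x [ 0.977 -0.215  0.001] z [ 1.e-03 -8.e-04 -1.e+00]
yaw -12.431808429718588 tq [-0.177 -0.478 -0.016]
```

Gripped again, expected to be at 6. Now 90° clockwise.

Call:
{"method": "drive_tool", "body": {"travel": [[0,0,0],[0,0,0],[0,0,0],[0,0,0],[0,0,0],[0,0,0],[0,0,0],[0,0,0]], "turn": [[0,0,1.3],[0,0,2.6],[0,0,3.9],[0,0,5.2],[0,0,6.5],[0,0,7.8],[0,0,9],[0,0,9]], "grip": [45,45,45,45,45,45,45,45]}}

```text
time_s: 29.22
tcp_pos: [0.5068, -0.2131, 0.2224]
eef_rot: [2.755, -1.509, 0.002]
ft_force: [0.8, -0.5, -2.0]
width: 0.0515
```

```bash
python3 st.py
```

```text
t 29.225 tcp [ 0.5068 -0.2131  0.2224] F [ 0.79 -0.5  -1.96] q [ 0.53  0.4  -0.27  1.81  0.13  0.95 -0.8 ] w 0.0515
x [ 0.539 -0.842  0.001] z [ 7.e-04 -9.e-04 -1.e+00]
yaw -57.40340543643412 tq [-0.086 -0.129  0.002]
```

Call:
{"method": "drive_tool", "body": {"travel": [[0,0,0],[0,0,0],[0,0,0],[0,0,0],[0,0,0],[0,0,0],[0,0,0],[0,0,0]], "turn": [[0,0,1.3],[0,0,2.6],[0,0,3.9],[0,0,5.2],[0,0,6.5],[0,0,7.8],[0,0,9],[0,0,9]], "grip": [45,45,45,45,45,45,45,45]}}

```text
time_s: 30.22
tcp_pos: [0.5067, -0.213, 0.2224]
eef_rot: [1.972, -2.446, 0.002]
ft_force: [1.2, -0.2, 0.2]
width: 0.0514
```

```bash
python3 st.py
```

```text
t 30.225 tcp [ 0.5067 -0.213   0.2224] F [ 1.19 -0.17  0.17] q [ 0.4   0.39 -0.11  1.82  0.05  0.94 -1.51] w 0.0514
x [-0.212 -0.977  0.001] z [ 5.e-04 -1.e-03 -1.e+00]
yaw -102.24730458515886 tq [-0.072 -0.183 -0.023]
```

Release, rise straight up, move clear and look.

Call:
{"method": "drive_tool", "body": {"travel": [[0,0,0],[0,0,0],[0,0,0],[0,0,0],[0,0,-1],[0,0,-2.8],[0,0,-4.6],[0,0,-4.6]], "turn": [[0,0,0],[0,0,0],[0,0,0],[0,0,0],[0,0,0],[0,0,0],[0,0,0],[0,0,0]], "grip": [74,74,74,74,74,74,74,74]}}

```text
time_s: 31.22
tcp_pos: [0.5089, -0.2136, 0.365]
eef_rot: [-1.969, 2.442, -0.013]
ft_force: [0.1, 0.9, 0.0]
width: 0.074
```

```bash
python3 -c "
from h import *
plan((.38,-.54,.36))"
```

```text
t 31.225 tcp [ 0.5089 -0.2136  0.365 ] F [0.12 0.92 0.  ] q [ 0.4   0.25 -0.11  1.64  0.03  1.24 -1.5 ] w 0.074
x [-0.212 -0.977  0.002] z [ 0.0087 -0.0039 -1.    ]
(0.38, -0.54, 0.36) [11.543  1.893  0.171]
```

Call:
{"method": "drive_tool", "body": {"travel": [[1.6,0.3,0],[3.4,0.6,0],[5.2,0.9,0],[7,1.2,0],[8.8,1.5,0],[10.4,1.7,0],[11.5,1.9,0],[11.5,1.9,0]], "turn": [[0,0,0],[0,0,0],[0,0,0],[0,0,0],[0,0,0],[0,0,0],[0,0,0],[0,0,0]], "grip": [74,74,74,74,74,74,74,74]}}

```text
time_s: 32.22
tcp_pos: [0.3772, -0.5409, 0.3632]
eef_rot: [-1.965, 2.448, -0.009]
ft_force: [0.8, -0.5, 0.0]
width: 0.0743
```

```bash
python3 look.py 13; python3 prof.py top13:0 side13:0 top13:1 side13:1; cp pics/prof.png pics/prof13.png
```

```text
t 32.225 tcp [ 0.3772 -0.5409  0.3632] F [ 0.82 -0.51  0.01] q [ 0.85  0.46  0.07  1.36 -0.03  1.32 -0.87] w 0.0743
x [-0.217 -0.976  0.002] z [ 0.0057 -0.0031 -1.    ]
```

View pics/ov13.png

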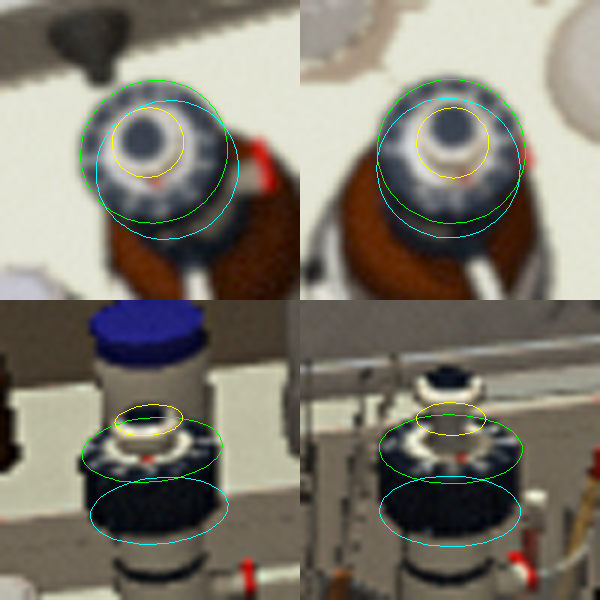

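View pics/prof13.png

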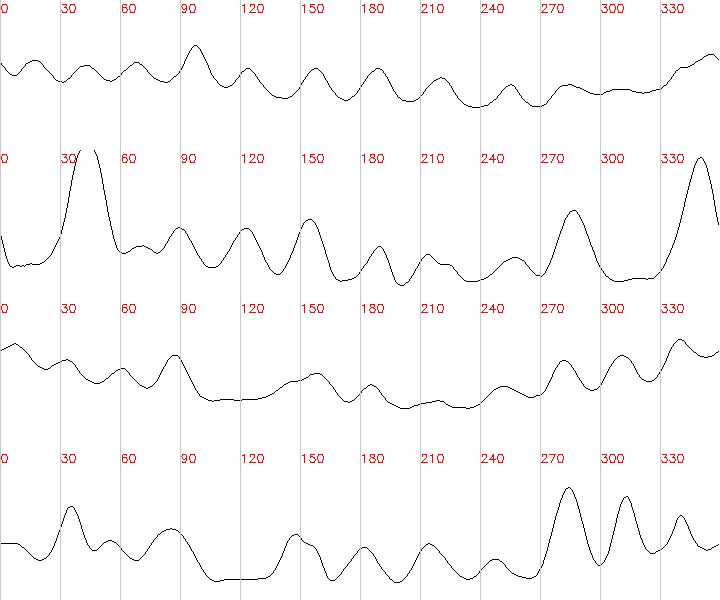

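View pics/z13.png

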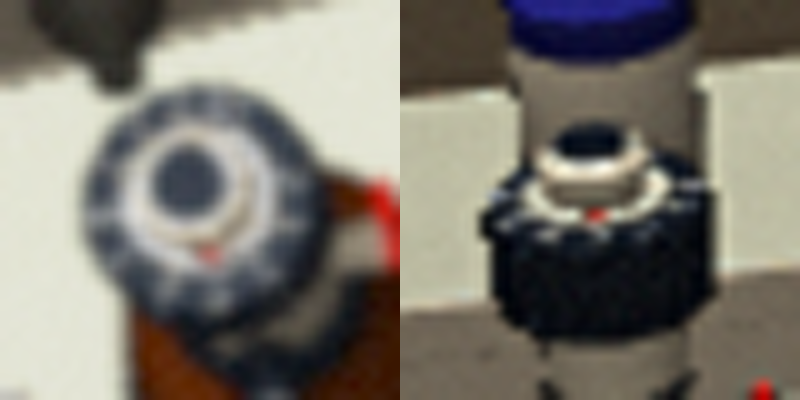

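The blank slot is now at about 310°, which is index + 120°, the predicted place for setting 3. In the side view the left knob looks slightly above the outline for home, so I'll measure its height before handing in.

```bash
python3 - <<'E'
from h import *
def disc(n,cx,cy,z):
    d=np.load(f"pics/{n}.npz"); im=d["frame"].astype(np.float32)
    p=proj(d,(cx,cy,z)).round().astype(int); S=12
    c=cv2.resize(im[p[1]-8:p[1]+9,p[0]-10:p[0]+11],None,fx=S,fy=S,interpolation=cv2.INTER_CUBIC)
    g=c.mean(-1).clip(0,255).astype(np.uint8)
    m=(g<105).astype(np.uint8)
    nn,lab,st,ce=cv2.connectedComponentsWithStats(m)
    # component nearest to centre
    H=np.array([c.shape[1]/2,c.shape[0]/2]); ok=[i for i in range(1,nn) if 100<st[i,4]<12000]
    i=min(ok,key=lambda i:np.linalg.norm(ce[i]-H))
    cv2.imwrite(f"pics/disc_{n}_{int(cy*-1000)}.png",np.hstack([c[:,:,::-1],cv2.cvtColor(m*255*(lab==i),cv2.COLOR_GRAY2BGR).astype(np.float32)]))
    return d,(ce[i]+.5)/S-.5+[p[0]-10,p[1]-8],st[i]
for lab,ns,cx,cy,z in(("L0",("top0","side0"),.5043,-.2157,.29),("L13",("top13","side13"),.5043,-.2157,.266),("R0",("top0","side0"),.485,-.3968,.29),("R13",("top13","side13"),.485,-.3968,.277)):
    try:
        r=[disc(n,cx,cy,z) for n in ns]
        print(lab,tri(r[0][0],r[0][1],r[1][0],r[1][1]).round(4),r[0][1].round(1),r[1][1].round(1),r[0][2],r[1][2])
    except Exception as e: print(lab,e)
E
```

```text
L0 min() iterable argument is empty
L13 [ 0.5095 -0.212   0.2495] [179.3 162.7] [190.2 143.2] [  80   58   75   78 4452] [  69  136  114   68 3371]
R0 [ 0.4928 -0.406   0.2673] [266.9 167.3] [279.9 140.2] [  73   51   96   85 6099] [210 197  23   7 136]
R13 min() iterable argument is empty[ WARN:0@0.299] global loadsave.cpp:1063 imwrite_ Unsupported depth image for selected encoder is fallbacked to CV_8U.
```

```bash
python3 - <<'E'
from ov import *
L=[]
for n,zs in(("side0",(.29,)),("side13",(.264,.268)),("top0",(.29,)),("top13",(.264,.268))):
    d=np.load(f"pics/{n}.npz"); S=20; c=proj(d,(.5043,-.2157,.262)).round().astype(int)-[9,12 if 'side' in n else 12]
    if n=="side0": c[1]-=8
    z=cv2.resize(d["frame"][c[1]:c[1]+18,c[0]:c[0]+18,::-1],None,fx=S,fy=S,interpolation=cv2.INTER_NEAREST)
    for zz,col in zip(zs,((0,255,0),(0,0,255))):
      for r in(.0125,):
        p=np.array([proj(d,X) for X in circ(.5043,-.2157,r,zz)]); cv2.polylines(z,[((p-c+.5)*S).astype(np.int32)],True,col,1)
    L.append(z)
cv2.imwrite("pics/knob.png",np.vstack([np.hstack(L[:2]),np.hstack(L[2:])])[:,:])
E
python3 -c "
import cv2;i=cv2.imread('pics/knob.png');print(i.shape);cv2.imwrite('pics/knob2.png',cv2.resize(i,(600,600),interpolation=cv2.INTER_AREA))"
```

```text
(720, 720, 3)
```

View pics/knob2.png

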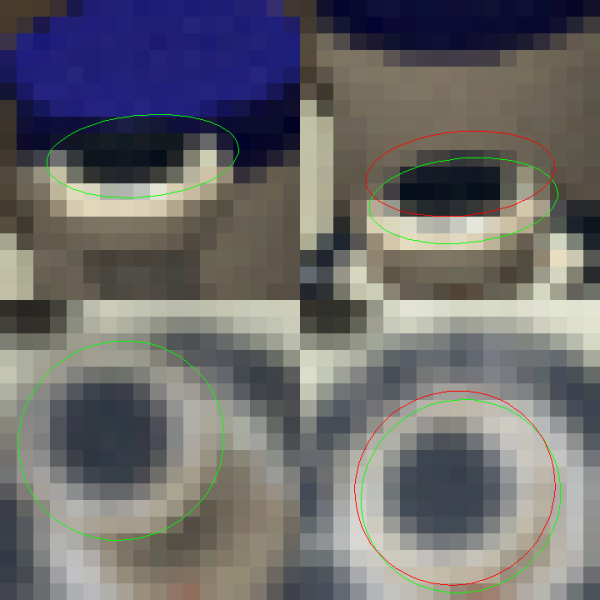

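The knob measures about 1.5 to 2 mm above nominal home, which is within picture error but close to the threshold. There is plenty of time, so I'll press again to confirm, with the travel already well past 20 mm.

```bash
python3 -c "
from h import *
plan((.506,-.214,.36),(.506,-.214,.27))"
```

```text
t 32.325 tcp [ 0.3802 -0.5378  0.3639] F [ 0.11 -0.31  1.6 ] q [ 0.85  0.46  0.06  1.36 -0.03  1.32 -0.87] w 0.074
x [-0.212 -0.977  0.   ] z [ 0.0081 -0.0019 -1.    ]
(0.506, -0.214, 0.36) [-11.437  -1.811   0.144]
(0.506, -0.214, 0.27) [-11.437  -1.786   3.144]
```

Call:
{"method": "drive_tool", "body": {"travel": [[-1.8,-0.3,0],[-3.6,-0.6,0],[-5.4,-0.9,0],[-7.2,-1.2,0],[-9,-1.5,0],[-10.6,-1.7,0],[-11.43,-1.8,0],[-11.43,-1.8,1.5],[-11.43,-1.8,2.7],[-11.43,-1.8,2.7]], "turn": [[0,0,0],[0,0,0],[0,0,0],[0,0,0],[0,0,0],[0,0,0],[0,0,0],[0,0,0],[0,0,0],[0,0,0]], "grip": [0,0,0,0,0,0,0,0,0,0]}}

```text
time_s: 33.58
tcp_pos: [0.5046, -0.2119, 0.2811]
eef_rot: [-1.974, 2.441, -0.002]
ft_force: [0.4, -0.5, -0.2]
width: 0.0007
```

```bash
python3 -c "
from h import *
plan((.506,-.214,.267),(.506,-.214,.262))"
```

```text
t 33.575 tcp [ 0.5046 -0.2119  0.2811] F [ 0.41 -0.52 -0.22] q [ 0.39  0.32 -0.1   1.76  0.03  1.06 -1.5 ] w 0.0007
x [-0.209 -0.978 -0.001] z [ 2.9e-03  5.0e-04 -1.0e+00]
(0.506, -0.214, 0.267) [ 0.06  -0.06   0.469]
(0.506, -0.214, 0.262) [ 0.06  -0.059  0.635]
```

Call:
{"method": "drive_tool", "body": {"travel": [[0.05,-0.05,0.2],[0.05,-0.05,0.4],[0.05,-0.05,0.45],[0.05,-0.05,0.48],[0.05,-0.05,0.5]], "turn": [[0,0,0],[0,0,0],[0,0,0],[0,0,0],[0,0,0]], "grip": [0,0,0,0,0]}}

```text
time_s: 34.2
tcp_pos: [0.5059, -0.2138, 0.2663]
eef_rot: [-1.974, 2.441, -0.003]
ft_force: [-0.2, 0.2, -0.6]
width: 0.0005
```

Call:
{"method": "drive_tool", "body": {"travel": [[0,0,0.03],[0,0,0.07]], "turn": [[0,0,0],[0,0,0]], "grip": [0,0]}}

```text
time_s: 34.45
tcp_pos: [0.506, -0.2138, 0.2642]
eef_rot: [-1.974, 2.441, -0.003]
ft_force: [-0.4, 0.2, 0.2]
width: 0.0006
```

Call:
{"method": "drive_tool", "body": {"travel": [[0,0,0.03],[0,0,0.05]], "turn": [[0,0,0],[0,0,0]], "grip": [0,0]}}

```text
time_s: 34.7
tcp_pos: [0.506, -0.2138, 0.2626]
eef_rot: [-1.974, 2.441, -0.003]
ft_force: [-0.1, 0.4, -0.4]
width: 0.0006
```

Call:
{"method": "drive_tool", "body": {"travel": [[0,0,0.03],[0,0,0.05]], "turn": [[0,0,0],[0,0,0]], "grip": [0,0]}}

```text
time_s: 34.95
tcp_pos: [0.5061, -0.2138, 0.2624]
eef_rot: [-1.974, 2.44, -0.004]
ft_force: [-4.7, 1.9, 13.5]
width: 0.0001
```

Call:
{"method": "drive_tool", "body": {"travel": [[0,0,0.04],[0,0,0.08],[0,0,0.08]], "turn": [[0,0,0],[0,0,0],[0,0,0]], "grip": [0,0,0]}}

```text
time_s: 35.33
tcp_pos: [0.5061, -0.2139, 0.2623]
eef_rot: [-1.973, 2.44, -0.005]
ft_force: [-7.9, 1.8, 17.3]
width: 0.001
```

It's a hard stop: rigid contact at the same height (0.2624) at 13 to 17 N, with no further travel. The piston is home, so I'll retreat and take a last look.

Call:
{"method": "drive_tool", "body": {"travel": [[0,0,-0.5],[0,0,-2],[0,0,-3.5],[1.6,0.3,-3.5],[3.4,0.6,-3.5],[5.2,0.9,-3.5],[7,1.2,-3.5],[8.8,1.5,-3.5],[10.4,1.7,-3.5],[10.4,1.7,-3.5]], "turn": [[0,0,0],[0,0,0],[0,0,0],[0,0,0],[0,0,0],[0,0,0],[0,0,0],[0,0,0],[0,0,0],[0,0,0]], "grip": [0,0,0,0,0,0,0,0,0,0]}}

```text
time_s: 36.58
tcp_pos: [0.3871, -0.5122, 0.3667]
eef_rot: [-1.966, 2.449, -0.005]
ft_force: [-0.0, 0.0, -0.2]
width: 0.0004
```

```bash
python3 look.py 14; python3 - <<'E'
from prof import *
x,y=.5043,-.2157
for n in("top","side"):
    a,b=prof(n+"13",x,y),prof(n+"14",x,y); print(n,"L 13-14 max diff",abs(a-b).max())
    a,b=prof(n+"0",.485,-.3968),prof(n+"14",.485,-.3968)
    best=max(range(-40,41),key=lambda k:np.corrcoef(np.roll(a,k)[90:340],b[90:340])[0,1]); print(n,"R shift vs start (deg)",best)
E
```

```text
t 36.575 tcp [ 0.3871 -0.5122  0.3667] F [-0.05  0.05 -0.23] q [ 0.8   0.42  0.07  1.4  -0.03  1.31 -0.91] w 0.0004
x [-0.216 -0.976  0.001] z [ 0.0027 -0.002  -1.    ]
top L 13-14 max diff 5.0762634
top R shift vs start (deg) 0
side L 13-14 max diff 5.0338364
side R shift vs start (deg) 0
```

View pics/full14.png

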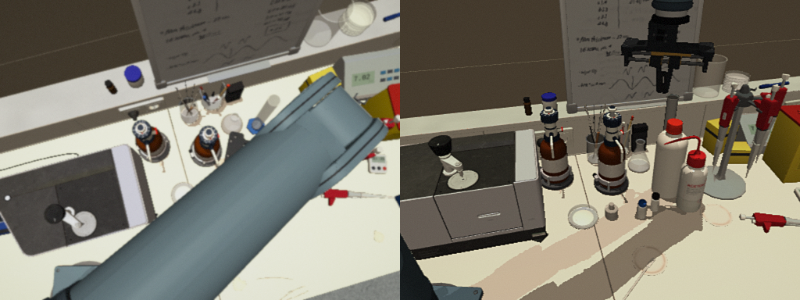

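View pics/ov14.png

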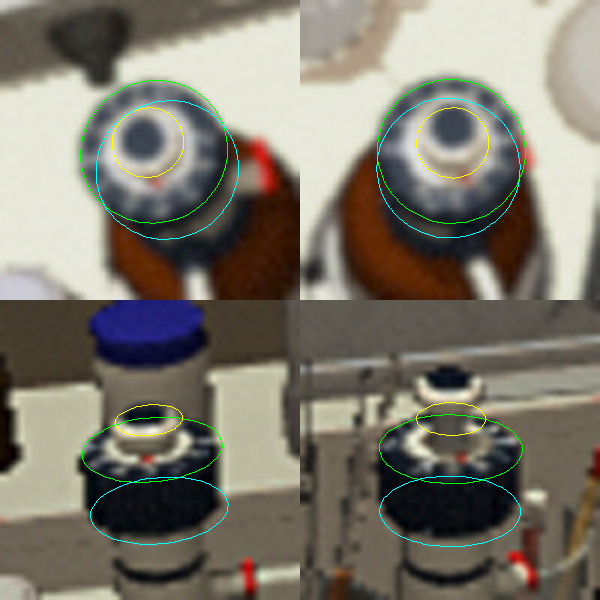

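```bash
python3 -c "
from bench import manip
print(manip.sign_off())"
```

```text
the job is handed in; nothing more can be done
None
```

I found the free-running piston on the left dispenser, pressed it fully home and set its sleeve to 3, then handed the job in at about 37 s. Sign-off gives no verdict, so this rests on my own checks.

**Right dispenser:** this one binds. Its resistance climbed from 2 to 7.5 N about 13 mm down, and I stopped there. Comparing pictures from the start and the end, its sleeve turned 0°.

**Left dispenser:**
- **Piston:** it slid home under about 2 N. A second press met a hard stop at the same height (13 to 17 N, no further travel).
- **Sleeve:** I first misread the scale as 0. It was really near 8, and my first anticlockwise turn ran it into the 10 stop, where the grip slipped. I then re-centred and turned it 210° clockwise, re-gripping once. The blank gap in the scale now sits about 120° past the index mark, as it should for 3, and did not move afterwards.

**Checks that disagreed:**
- **Fingertips:** both touch and the pictures put them about level with the TCP, not 25 mm ahead as stated, so I worked by touch.
- **Sleeve axis:** gripping put it about 3.7 mm from the camera estimate, and I used the gripped value.
- **Knob height:** the pictures put the home knob 1.5 to 2 mm high. I trusted the hard stop instead.
- **Numerals:** they were too small to read directly, so the setting comes from the scale gap, the stop at 10 and the measured turn.

The flask, dish, vials and die look undisturbed in the last side view; I did not measure them. The arm finished clear of everything.

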